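# Wipe the fixture plate clear and bed the spacer plate

### The job

Take the wooden scraper block and wipe all five steel chips off the fixture plate into the catch tray along its open edge, never touching the chips with the gripper itself, then stand the scraper upright back on the bench, clear of the plate and tray. Leave the aluminium spacer plate alone until the fixture plate is clear; then lay it in the scribed rectangle on the fixture plate, square with the outline, and press it down firmly so that it lies flat. Leave the bottle, mug, tin and roll of tape where they are.

Things in the scene. Friction and masses are not known exactly. Their poses are not given: they have to be found in the camera images.
- plate: Fixed steel fixture plate with catch tray. Origin: centre of the plate's underside, on the bench, z up. Plate spans x -85 to +85, y -110 to +110 mm, top 40 mm up. Rims (6 mm thick, 10 mm above the top) bound its +x side and both y sides. Its -x edge is open to the tray: wipe towards -x. A fixed wooden tool block, 160 mm high with its tools, stands beyond world x = 0.74.
- tray (a point): Centre of the catch tray's floor, 4 mm above the bench, at (-127.5, 0, 4) mm in the plate's frame. Inside, the tray spans x -85 to -170 and y -110 to +110 mm in the plate's frame; outer wall 42 mm, side walls 40 mm high.
- seat (a point): Centre of the scribed rectangle (54 x 84 mm outline, lines only) on the top of the plate, at (-35, +45, 40) mm in the plate's frame; the spacer's 50 mm side goes along the plate's x, its 80 mm side along the plate's y.
- stud: Fixed upright clamping stud on the plate: hexagonal nut 22 mm across corners and 12 mm high at its foot, 14 mm shaft, 40 mm high in all. Origin at its foot on the plate's top, on its axis.
- chip1: Loose steel bar offcut ('chip'), block 16 x 11 x 9 mm, 12 g, lying on the plate. Origin: centre of its underside as it lies at the start.
- chip2: Loose steel bar offcut ('chip'), disc 16 mm across, 8 mm high, 12 g, lying on the plate. Origin: centre of its underside as it lies at the start.
- chip3: Loose steel bar offcut ('chip'), block 13 x 13 x 9 mm, 12 g, lying on the plate. Origin: centre of its underside as it lies at the start.
- chip4: Loose steel bar offcut ('chip'), block 17 x 10 x 8 mm, 12 g, lying on the plate. Origin: centre of its underside as it lies at the start.
- chip5: Loose steel bar offcut ('chip'), disc 17 mm across, 7 mm high, 12 g, lying on the plate. Origin: centre of its underside as it lies at the start.
- scraper: Loose scraper block of pale wood with a steel sole, standing upright on the bench. 22 mm thick along its x throughout; lower part 72 mm wide along y and 40 mm high; grip above it 44 mm wide, up to 85 mm high. Origin: centre of its sole. Grasp the grip across the 22 mm thickness from above.
- spacer: Loose bare aluminium spacer plate lying flat on the bench, 50 (x) x 80 (y) x 10 mm thick, 110 g. Origin: centre of its underside.
- bottle: Bystander: white plastic bottle, 52 mm across, 140 mm high. Origin: centre of its underside.
- mug: Bystander: red mug, 80 mm across, 90 mm high, handle on its +y side. Origin: centre of its underside.
- tin: Bystander: small metal tin, 44 mm across, 50 mm high. Origin: centre of its underside.
- tape: Bystander: roll of black tape lying flat, 68 mm across, 24 mm high. Origin: centre of its underside.
Not all that is in view belongs to the job. Of the things like the spacer, leave any that is orange; of the rest the smaller one is meant.

How it is judged:
On the way, in this order (a step that is already met when the one before it is completed fails the run):
1. the scraper is held in the fingers, lifted off the bench (height (world z) of scraper above 0.02 m and contact force between the fingers and scraper above 2 N), for 0.2 s.
2. all five chips lie in the catch tray, with the spacer not yet moved (under 20 mm) (x of chip1 in the frame of plate between -0.172 and -0.087 m and y of chip1 in the frame of plate between -0.112 and 0.112 m and z of each of chip1, chip2, chip3, chip4, chip5 in the frame of plate below 0.032 m and x of chip2 in the frame of plate between -0.172 and -0.087 m and y of chip2 in the frame of plate between -0.112 and 0.112 m and x of chip3 in the frame of plate between -0.172 and -0.087 m and y of chip3 in the frame of plate between -0.112 and 0.112 m and x of chip4 in the frame of plate between -0.172 and -0.087 m and y of chip4 in the frame of plate between -0.112 and 0.112 m and x of chip5 in the frame of plate between -0.172 and -0.087 m and y of chip5 in the frame of plate between -0.112 and 0.112 m and distance of spacer from where it was at the start of the episode below 0.02 m), for 0.2 s.
3. the spacer plate, lying in the scribed rectangle, is pressed on the fixture plate with more than 5 N (horizontal distance between spacer and seat below 0.012 m and angle between the x axis of spacer and the x axis of plate, either way round below 0.15 rad and z of spacer in the frame of plate between 0.037 and 0.043 m and angle between spacer's own z axis and vertical below 0.04 rad and contact force between spacer and plate above 5 N), for 0.15 s.
At the end, for the whole second after the job is handed in: All five chips are in the catch tray; the spacer plate lies flat (within 0.04 rad) on the fixture plate's top, centred within 12 mm of the scribed rectangle's centre and within 0.15 rad of square; the scraper stands upright (within 0.15 rad) on the bench clear of plate and tray; all at rest (x of chip1 in the frame of plate between -0.172 and -0.087 m and y of chip1 in the frame of plate between -0.112 and 0.112 m and z of each of chip1, chip2, chip3, chip4, chip5 in the frame of plate below 0.032 m and x of chip2 in the frame of plate between -0.172 and -0.087 m and y of chip2 in the frame of plate between -0.112 and 0.112 m and x of chip3 in the frame of plate between -0.172 and -0.087 m and y of chip3 in the frame of plate between -0.112 and 0.112 m and x of chip4 in the frame of plate between -0.172 and -0.087 m and y of chip4 in the frame of plate between -0.112 and 0.112 m and x of chip5 in the frame of plate between -0.172 and -0.087 m and y of chip5 in the frame of plate between -0.112 and 0.112 m and horizontal distance between spacer and seat below 0.012 m and angle between the x axis of spacer and the x axis of plate, either way round below 0.15 rad and z of spacer in the frame of plate between 0.037 and 0.043 m and angle between spacer's own z axis and vertical below 0.04 rad and height (world z) of scraper below 0.02 m and angle between scraper's own z axis and vertical below 0.15 rad and (x of scraper in the frame of plate above 0.1 m or x of scraper in the frame of plate below -0.185 m or y of scraper in the frame of plate above 0.125 m or y of scraper in the frame of plate below -0.125 m) and linear speed of each of chip1, chip2, chip3, chip4, chip5, scraper, spacer below 0.02 m/s); the robot touches nothing.
It fails at once if the gripper or arm touches a chip (contact force between any of the fingers, the arm and chip1 above 0.3 N or contact force between any of the fingers, the arm and chip2 above 0.3 N or contact force between any of the fingers, the arm and chip3 above 0.3 N or contact force between any of the fingers, the arm and chip4 above 0.3 N or contact force between any of the fingers, the arm and chip5 above 0.3 N).
It fails at once if the spacer plate touches a chip (it must not be used to wipe) (contact force between spacer and chip1 above 0.5 N or contact force between spacer and chip2 above 0.5 N or contact force between spacer and chip3 above 0.5 N or contact force between spacer and chip4 above 0.5 N or contact force between spacer and chip5 above 0.5 N).
It fails at once if the bottle, mug, tin or tape roll is moved by more than 20 mm or tipped (distance of any of bottle, mug, tin, tape from where it was at the start of the episode above 0.02 m or angle between any of bottle, mug, tin, tape's own z axis and vertical above 0.3 rad).
It also fails if it takes over 72 s, if anything falls off the work surface, if the arm or the gripper's body presses on something with over 40 N, if the wrist force passes 120 N, or if a joint passes its speed limit or range.

### The arm

A 7-joint arm with a two-finger parallel gripper is mounted at the origin on the work surface. World frame = base frame: x ahead of the robot, y to its left, z up, the work surface at z = 0. Lengths are in m, angles in rad, forces in N, time in s.
With the tool pointing down it reaches from about 0.4 to 0.875 m from the base axis. Payload 19.3 kg.
Tool frame: the origin (TCP) lies at the very end of the fingers, on their centre line; the grasp point (between the pads) lies 19 mm behind it; z points along the fingers, y is the line along which they close (so a half turn about z gives the same grasp; the last joint's range is limited). The gripper opens to 85 mm and grips with 20 to 120 N. Pads are 22 mm wide; open, the fingers measure 114 mm over their backs; the gripper's body (76 mm by 85 mm) begins 54 mm behind the grasp point. The pads swing forward as they close: fully open they stand 13 mm farther back than shut.
Start: joints at [1.098, 0.521, -0.036, 1.599, 0.021, 1.021, -0.113], TCP at [0.245, -0.575, 0.201] pointing down, gripper open.
Joint ranges: [-2.91, 2.91], [-0.3, 2.13], [-1.5, 1.42], [0.17, 2.43], [-1.26, 4.41], [0.16, 1.93], [-2.52, 2.52]. Speed limits (rad/s): [1.89, 1.89, 2.39, 2.39, 3.01, 3.01, 3.01].

### API

Orientations are given as [roll, pitch, yaw] about the fixed x, y, z axes, in that order (R = Rz(yaw) Ry(pitch) Rx(roll)).
In Python, from workcell import observe, grab_frame, job_done gives the robot as it stands.
- The arm moves only by the tool move_arm, never from a script. Its argument "plan" is a list that holds one entry, the list of rows, each a list of 7 numbers: the shift along the tool's x, y, z each as a share of 0.02 m, from -1 to 1, then the turn, a rotation vector about the tool's x, y, z each as a share of 6 degrees, from -1 to 1, then the opening, from -1 (shut) to 1 (fully open). A call has exactly 10 rows; each row shifts and turns the commanded pose from where the row before left it, along the tool's axes as they then stand; what a row does not reach is not made up. A row lasts 1/10 s, in which the tool goes at most 50 mm and 8.59 degrees, less where a joint would pass 70% of its speed; a pose out of reach is approached as far as the arm can. A call with a number of a shift or a turn outside -1 to 1 is refused whole. A call with a gripper value outside its range is refused whole. The fingers move at their own pace and stop on an object; "grip_force" is the grip in N (left out, the last holds). Time passes only in rows, so rows that do not move let the fingers close, or fill a call up. It gives the time, the measured TCP pose, the force, the opening and the grip force at its end, in the units of the state.
- observe(): the state, without advancing time (a new reading comes with each control period).
- grab_frame(name): name is "scene" or "top" or "wrist"; returns a dict with "color" (400x640x3 uint8, red, green, blue), "intrinsics" (3x3 intrinsics, pixels), "position" and "orientation" of the camera in the world; the wrist camera has in their place "tool_from_camera" (4x4, takes a point from camera to tool coordinates, whose origin is the TCP and whose axes are the flange's). Camera axes: x right, y down, z forward; pixel columns grow to the right and rows downward; lengths in m; the calibration is good to about 2 mm. A picture is of the moment at which its call begins: read the wrist's pose just before it. There is no depth.
- job_done(): hands the job in; it is judged then, once.
The state is a dict: "clock": time; "qpos": joint angles; "qd": joint speeds; "joint_efforts": joint torques, N m; "position": TCP position; "tool_rot": TCP orientation; "force": force on the tool from outside, world axes, zero at the start; "moment": the same for the moment, N m; "grip_width": finger opening in m; "finger_force": force on a finger pad.
Only numpy, scipy, OpenCV 4.12 (cv2) and the standard library are available. Lean on these libraries where they do the work, as an engineer would, in place of code of your own. Each camera call takes 0.05 s, during which the arm holds its last target. There are 200 camera calls.

## Working session

There is one attempt and no reset: what is moved stays moved. The work goes in short steps, Python scripts to look and compute and a tool call to move; the robot and the scene stay as the last step left them, time stands still between calls to the robot, and variables do not carry over. Pictures are saved under pics/ and viewed, at most 10 in all, crops included, and the job is handed in when it is done.

Besides the shell and the picture viewer there is one more tool, called after "Call:" as name(argument=value, ...) on one line, values as JSON. move_arm: Moves the arm, as the interface text tells. Shift numbers are shares of 0.02 m and turn numbers shares of 6 degrees, none past 1 either way. Its arguments: {"type":"object","properties":{"plan":{"type":"array"},"grip_force":{"type":"number"}},"required":["plan"]}

```bash
mkdir -p pics; ls; python3 - <<'E'
from workcell import *
import cv2
s=observe();print(s)
for n in("scene","top"):
    f=grab_frame(n);cv2.imwrite(f"pics/{n}0.png",f["color"][:,:,::-1]);print(n,f["intrinsics"],f["position"],f["orientation"])
f=grab_frame("wrist");print(f["intrinsics"],f["tool_from_camera"])
E
```

```text
pics
{'clock': 0.0, 'qpos': array([ 1.09781446,  0.52204613, -0.03633844,  1.59999841,  0.02120037,
        1.02108835, -0.11279203]), 'qd': array([ 0.00129978,  0.00181893, -0.00029323,  0.00017719, -0.00069729,
        0.00061591, -0.00057728]), 'joint_efforts': array([-2.43359784e-03, -9.27120709e+01,  1.97912358e+00, -3.69928873e+01,
        1.77513255e-02,  8.19961773e-03, -2.64477524e-05]), 'position': array([ 0.24481181, -0.57465613,  0.20010905]), 'tool_rot': array([-3.14043996e+00,  7.67878303e-05,  4.02789489e-01]), 'force': array([ 0.75554731,  0.5965032 , -0.27970791]), 'moment': array([ 0.03905258,  0.00894127, -0.0045891 ]), 'finger_force': 0.0, 'grip_width': 0.08545095763794934}
scene [[412.60754176   0.         318.90588912]
 [  0.         412.60754176 194.76503366]
 [  0.           0.           1.        ]] [0.90733107 0.62161347 0.57284934] [-2.13213095 -0.00604643  2.58840128]
top [[461.69996998   0.         324.88142572]
 [  0.         461.69996998 195.86238746]
 [  0.           0.           1.        ]] [ 0.3747552  -0.06211879  1.27877851] [-3.06210129  0.00428475 -1.57381957]
[[352.87124464   0.         315.4008505 ]
 [  0.         352.87124464 197.46387698]
 [  0.           0.           1.        ]] [[ 3.66637468e-04 -9.45284265e-01 -3.26247642e-01  8.49230230e-02]
 [ 9.99999928e-01  3.15000081e-04  2.11105959e-04 -6.06591540e-04]
 [-9.67871078e-05 -3.26247696e-01  9.45284313e-01 -1.72468300e-01]
 [ 0.00000000e+00  0.00000000e+00  0.00000000e+00  1.00000000e+00]]
```

View pics/top0.png

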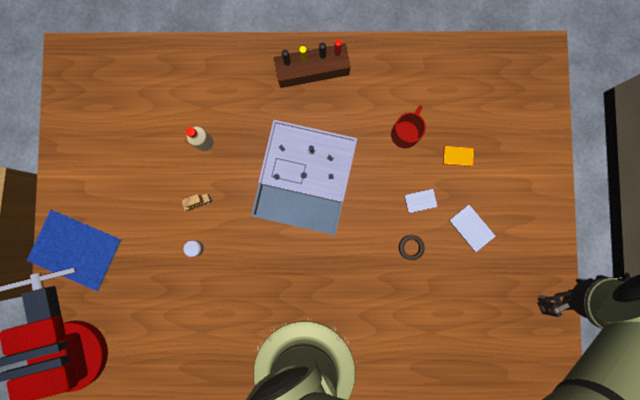

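View pics/scene0.png

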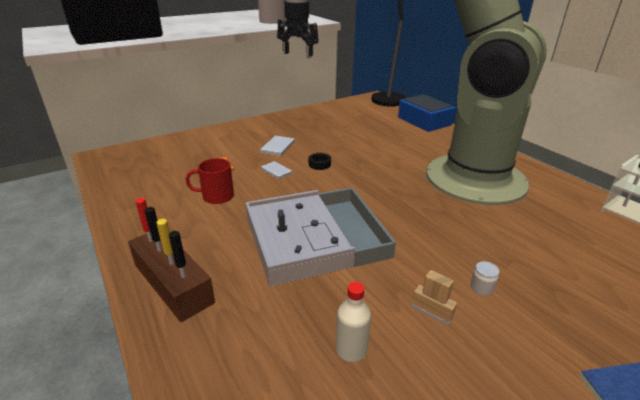

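The top view shows: the plate at about (305,177), chips near (282,148), (330,157), (331,176), (304,175), (277,176), and the stud at (311,150). The scraper is at (197,201), bottle (196,136), tin (193,249), mug (408,129) and tape (411,247).

Three things could be taken for the spacer: the small pale plate (421,201), the large pale plate (472,228) and the orange plate (458,156). I choose the small pale one at (421,201).

```bash
cat > h.py <<'E'
import numpy as np, cv2
from scipy.spatial.transform import Rotation as Rn
from workcell import *
def cam(name):
    s=observe(); f=grab_frame(name)
    if name=="wrist":
        T=np.eye(4);T[:3,:3]=Rn.from_euler('xyz',s["tool_rot"]).as_matrix();T[:3,3]=s["position"]
        M=T@np.array(f["tool_from_camera"])
    else:
        M=np.eye(4);M[:3,:3]=Rn.from_euler('xyz',f["orientation"]).as_matrix();M[:3,3]=f["position"]
    return f["color"],np.array(f["intrinsics"]),M
def ray(K,M,uv):
    d=M[:3,:3]@np.linalg.inv(K)@np.array([uv[0],uv[1],1.]);return M[:3,3],d
def onz(K,M,uv,z):
    o,d=ray(K,M,uv);return o+d*(z-o[2])/d[2]
def tri(*rays):
    A=0;b=0
    for o,d in rays:
        d=d/np.linalg.norm(d);P=np.eye(3)-np.outer(d,d);A=A+P;b=b+P@o
    p=np.linalg.solve(A,b)
    return p,[float(np.linalg.norm((np.eye(3)-np.outer(d,d)/(d@d))@(p-o))) for o,d in rays]
def proj(K,M,p):
    q=K@(M[:3,:3].T@(np.array(p)-M[:3,3]));return q[:2]/q[2]
E
python3 - <<'E'
from h import *
img,K,M=cam("top")
c=cv2.resize(img[105:245,175:355],None,fx=4,fy=4,interpolation=cv2.INTER_CUBIC)
cv2.imwrite("pics/c1.png",c[:,:,::-1])
hsv=cv2.cvtColor(img,cv2.COLOR_RGB2HSV)
# pale, unsaturated blobs
m=((hsv[...,1]<60)&(hsv[...,2]>130)).astype(np.uint8)
m[:110]=0;m[255:]=0;m[:,:170]=0;m[:,510:]=0
for ct in cv2.findContours(m,0,2)[0]:
    if cv2.contourArea(ct)>50:
        r=cv2.minAreaRect(ct);b=cv2.boxPoints(r)
        print("pale",np.round(r[0],1),np.round(r[1],1),round(r[2],1),[np.round(onz(K,M,p,.01)[:2],4).tolist() for p in b])
for n,uv,z in [("bottle",(196,136),.14),("tin",(193,249),.05),("mug",(408,129),.09),("tape",(411,247),.024),("scraper",(197,201),.085)]:
    print(n,onz(K,M,uv,z).round(3))
E
```

```text
pale [191.5 247.5] [13. 17.] 90.0 [[0.3531, 0.332], [0.353, 0.2854], [0.3176, 0.2847], [0.3178, 0.3313]]
pale [472.2 227.8] [42.3 25.9] 50.2 [[0.4086, -0.3964], [0.4539, -0.4521], [0.3648, -0.5235], [0.32, -0.4679]]
pale [420.7 200.5] [18.7 29.7] 77.7 [[0.4788, -0.2757], [0.496, -0.3558], [0.4454, -0.3656], [0.4283, -0.2858]]
pale [303.8 176.3] [87.3 98.6] 12.6 [[0.4241, 0.1479], [0.6929, 0.0903], [0.6379, -0.1474], [0.3711, -0.0862]]
bottle [0.617 0.265 0.14 ]
tin [0.333 0.293 0.05 ]
mug [ 0.644 -0.275  0.09 ]
tape [ 0.335 -0.289  0.024]
scraper [0.458 0.275 0.085]
```

View pics/c1.png

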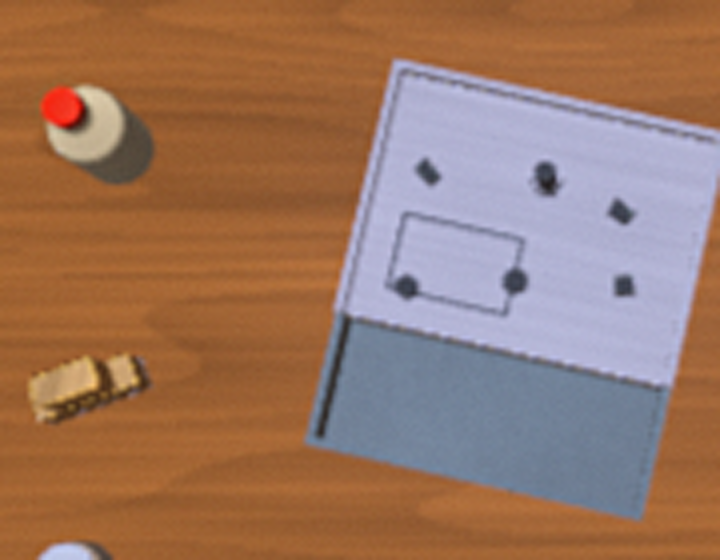

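The crop confirms the scene: the grip top of the scraper is near (191,199), its long side runs slightly up to the right, and the chips lie dark on the pale plate. The small pale plate measures 51 x 82 mm, so it is the spacer; the other is 71 x 114 mm. I will move over the plate first and look with the wrist camera.

```bash
cat > plan.py <<'E'
# usage: plan.py x y z yawdeg n [x0 y0 z0 yaw0]  -> rows in tool axes (shares), tool pointing down
import sys; from h import *
a=[float(v) for v in sys.argv[1:]]
s=observe(); print("t",round(s["clock"],2),"at",s["position"].round(4),np.degrees(s["tool_rot"]).round(2),"q",s["qpos"].round(2),"F",s["force"].round(1),"w",round(s["grip_width"],4))
p=np.array(s["position"]);R=Rn.from_euler('xyz',s["tool_rot"])
if len(a)>5: p=np.array(a[5:8]);R=Rn.from_euler('xyz',[180,0,a[8]],degrees=True)
q=np.array(a[:3]);Q=Rn.from_euler('xyz',[180,0,a[3]],degrees=True);n=int(a[4])
w=(R.inv()*Q).as_rotvec()/n; st=Rn.from_rotvec(w);last=None
for i in range(n):
    r=np.r_[R.inv().apply((q-p)/n)/.02,np.degrees(w)/6].round(3).tolist();print(i,r if r!=last else '"');last=r
    R=R*st
E
python3 plan.py 0.5 0 0.25 77.4 30
```

```text
t 0.2 at [ 0.2449 -0.5748  0.2004] [-179.96    0.     23.08] q [ 1.1   0.52 -0.04  1.6   0.02  1.02 -0.11] F [-0.9  0.1 -0.3] w 0.0855
0 [0.767, -0.715, -0.082, -0.0, -0.0, -0.302]
1 [0.789, -0.69, -0.082, -0.0, -0.0, -0.302]
2 [0.81, -0.665, -0.082, -0.0, -0.0, -0.302]
3 [0.831, -0.639, -0.082, -0.0, -0.0, -0.302]
4 [0.851, -0.612, -0.082, -0.0, -0.0, -0.302]
5 [0.87, -0.585, -0.082, -0.0, -0.0, -0.302]
6 [0.888, -0.557, -0.082, -0.0, -0.0, -0.302]
7 [0.905, -0.529, -0.082, -0.0, -0.0, -0.302]
8 [0.921, -0.5, -0.082, -0.0, -0.0, -0.302]
9 [0.936, -0.471, -0.082, -0.0, -0.0, -0.302]
10 [0.951, -0.441, -0.082, -0.0, -0.0, -0.302]
11 [0.964, -0.411, -0.082, -0.0, -0.0, -0.302]
12 [0.977, -0.38, -0.083, -0.0, -0.0, -0.302]
13 [0.988, -0.349, -0.083, -0.0, -0.0, -0.302]
14 [0.999, -0.318, -0.083, -0.0, -0.0, -0.302]
15 [1.008, -0.286, -0.083, -0.0, -0.0, -0.302]
16 [1.017, -0.254, -0.083, -0.0, -0.0, -0.302]
17 [1.024, -0.222, -0.083, -0.0, -0.0, -0.302]
18 [1.031, -0.189, -0.083, -0.0, -0.0, -0.302]
19 [1.036, -0.156, -0.083, -0.0, -0.0, -0.302]
20 [1.041, -0.124, -0.083, -0.0, -0.0, -0.302]
21 [1.044, -0.091, -0.083, -0.0, -0.0, -0.302]
22 [1.047, -0.058, -0.083, -0.0, -0.0, -0.302]
23 [1.048, -0.025, -0.083, -0.0, -0.0, -0.302]
24 [1.048, 0.009, -0.083, -0.0, -0.0, -0.302]
25 [1.047, 0.042, -0.083, -0.0, -0.0, -0.302]
26 [1.045, 0.075, -0.083, -0.0, -0.0, -0.302]
27 [1.043, 0.108, -0.083, -0.0, -0.0, -0.302]
28 [1.039, 0.141, -0.083, -0.0, -0.0, -0.302]
29 [1.034, 0.173, -0.083, -0.0, -0.0, -0.302]
```

Call:
move_arm(plan=[[[0.77,-0.72,-0.08,0,0,-0.3,1],[0.79,-0.69,-0.08,0,0,-0.3,1],[0.81,-0.66,-0.08,0,0,-0.3,1],[0.83,-0.64,-0.08,0,0,-0.3,1],[0.85,-0.61,-0.08,0,0,-0.3,1],[0.87,-0.58,-0.08,0,0,-0.3,1],[0.89,-0.56,-0.08,0,0,-0.3,1],[0.9,-0.53,-0.08,0,0,-0.3,1],[0.92,-0.5,-0.08,0,0,-0.3,1],[0.94,-0.47,-0.08,0,0,-0.3,1]]])

```text
clock: 1.2
position: [0.3309, -0.3819, 0.2169]
tool_rot: [3.142, 0.0, 0.719]
force: [0.5, 0.4, -0.3]
grip_width: 0.0853
finger_force: 0.0
```

Call:
move_arm(plan=[[[0.95,-0.44,-0.08,0,0,-0.3,1],[0.96,-0.41,-0.08,0,0,-0.3,1],[0.98,-0.38,-0.08,0,0,-0.3,1],[0.99,-0.35,-0.08,0,0,-0.3,1],[1,-0.32,-0.08,0,0,-0.3,1],[1,-0.29,-0.08,0,0,-0.3,1],[1,-0.25,-0.08,0,0,-0.3,1],[1,-0.22,-0.08,0,0,-0.3,1],[1,-0.19,-0.08,0,0,-0.3,1],[1,-0.16,-0.08,0,0,-0.3,1]]])

```text
clock: 2.2
position: [0.4151, -0.1923, 0.2328]
tool_rot: [-3.142, -0.0, 1.034]
force: [0.3, -0.7, 0.2]
grip_width: 0.0855
finger_force: 0.0
```

Call:
move_arm(plan=[[[1,-0.12,-0.08,0,0,-0.3,1],[1,-0.09,-0.08,0,0,-0.3,1],[1,-0.06,-0.08,0,0,-0.3,1],[1,-0.02,-0.08,0,0,-0.3,1],[1,0,-0.08,0,0,-0.3,1],[1,0.04,-0.08,0,0,-0.3,1],[1,0.08,-0.08,0,0,-0.3,1],[1,0.1,-0.08,0,0,-0.3,1],[1,0.14,-0.08,0,0,-0.3,1],[0,0,0,0,0,0,1]]])

```text
clock: 3.2
position: [0.4896, -0.026, 0.2473]
tool_rot: [3.141, -0.001, 1.319]
force: [-0.0, -0.4, 0.6]
grip_width: 0.0853
finger_force: 0.0
```

```bash
python3 - <<'E'
from h import *
s=observe();print(s["clock"],s["position"],np.degrees(s["tool_rot"]),s["qpos"])
img,K,M=cam("wrist")
np.savez("w1.npz",img=img,K=K,M=M)
cv2.imwrite("pics/w1.png",img[:,:,::-1])
E
```

```text
3.2 [ 0.48956387 -0.02599491  0.24729729] [ 1.79982136e+02 -7.17221307e-02  7.55799191e+01] [ 0.33283225  0.28362149 -0.4910607   1.86969059  0.15380938  1.02482224
 -0.47337221]
```

View pics/w1.png

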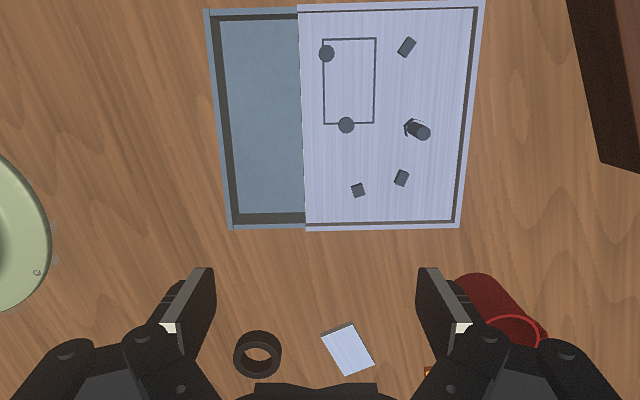

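The wrist view shows the plate with open edge and tray on the left. The scribed rectangle has corners at (324,39), (376,38), (374,123) and (324,124). The chips are at (326,53), (346,125), (407,47), (401,178) and (358,190), and the stud foot at about (410,128).

```bash
python3 - <<'E'
from h import *
d=np.load("w1.npz");img,K,M=d["img"],d["K"],d["M"]
g=cv2.cvtColor(img,cv2.COLOR_RGB2GRAY)
m=(g<130).astype(np.uint8);m[:,:312]=0;m[:14]=0;m[218:]=0;m[:,455:]=0
m2=cv2.morphologyEx(m,cv2.MORPH_OPEN,np.ones((5,5)))
P=lambda uv,z:onz(K,M,uv,z)
for ct in cv2.findContours(m2,0,2)[0]:
    if cv2.contourArea(ct)>40:
        r=cv2.minAreaRect(ct);print("blob",np.round(r[0],1),np.round(r[1],1),round(r[2]),P(r[0],.0445)[:2].round(4))
# rectangle lines
m3=((g<165)).astype(np.uint8)
def edge(box,ax):
    x0,x1,y0,y1=box;pts=[]
    sub=g[y0:y1,x0:x1].astype(float)
    if ax==1:  # near-vertical line: per row darkest column
        for i,r in enumerate(sub): pts.append((x0+r.argmin(),y0+i))
    else:
        for j,c in enumerate(sub.T): pts.append((x0+j,y0+c.argmin()))
    return cv2.fitLine(np.array(pts,np.float32),cv2.DIST_HUBER,0,.01,.01).ravel()
L=edge((318,332,68,112),1);R=edge((368,382,48,115),1);T=edge((340,370,32,45),0);B=edge((357,370,117,130),0)
def X(a,b):
    t=np.linalg.solve(np.array([a[:2],-b[:2]]).T,b[2:]-a[2:]);return a[2:]+t[0]*a[:2]
cs=[X(L,T),X(R,T),X(R,B),X(L,B)];print("px",np.round(cs,1))
w=np.array([P(c,.04)[:2] for c in cs]);print("rect",w.round(4),"sides",[round(float(np.linalg.norm(w[i]-w[i-3])),4) for i in range(4)])
c=w.mean(0);v=(w[0]-w[3])+(w[1]-w[2]);yaw=np.arctan2(v[1],v[0])-np.pi/2
u=(w[1]-w[0])+(w[2]-w[3]);print("seat",c.round(4),"yaw",np.degrees(yaw).round(2),"yawshort",np.degrees(np.arctan2(u[1],u[0])).round(2))
Rm=np.array([[np.cos(yaw),-np.sin(yaw)],[np.sin(yaw),np.cos(yaw)]]);o=c-Rm@[-.035,.045];print("plate",o.round(4))
img2,K2,M2=cam("top")
for n,q,z in [("cornerA",(.085,.110),.05),("B",(.085,-.110),.05),("tray",(-.176,.116),.04),("tray2",(-.176,-.116),.04)]:
    p=[*(o+Rm@q),z];print(n,np.round(p,3),"wrist px",proj(K,M,p).round(1),"top px",proj(K2,M2,p).round(1))
for ct in cv2.findContours(m2,0,2)[0]:
    if cv2.contourArea(ct)>40:
        r=cv2.minAreaRect(ct);print("chip in plate",(Rm.T@(P(r[0],.0445)[:2]-o)*1000).round(1))
print("stud foot",(Rm.T@(P((407,127),.046)[:2]-o)*1000).round(1))
np.savez("plate.npz",o=o,yaw=yaw,Rm=Rm)
# scraper in scene/top: pale wood mask
for n,(im,KK,MM) in (("top",(img2,K2,M2)),("scene",cam("scene"))):
    h=cv2.cvtColor(im,cv2.COLOR_RGB2HSV);mm=((h[...,2]>165)&(h[...,1]>60)&(h[...,1]<150)).astype(np.uint8)
    bx=(178,215,185,215) if n=="top" else (405,465,265,325)
    k=np.zeros_like(mm);k[bx[2]:bx[3],bx[0]:bx[1]]=mm[bx[2]:bx[3],bx[0]:bx[1]]
    for ct in cv2.findContours(k,0,2)[0]:
        if cv2.contourArea(ct)>20: r=cv2.minAreaRect(ct);print(n,np.round(cv2.boxPoints(r)).tolist(),np.round(r[0],1))
E
```

```text
blob [357.5 190. ] [12. 11.] 90 [ 0.5267 -0.072 ]
blob [401. 178.] [14. 12.] 90 [ 0.5761 -0.0704]
blob [416.7 129.7] [27.7 14.8] 29 [ 0.6013 -0.0222]
blob [345.5 124.5] [15. 15.] 90 [0.5297 0.0018]
blob [326.  53.] [16. 14.] 90 [0.5265 0.0744]
blob [406.5  46.8] [11.1 20.2] 34 [0.6043 0.0603]
px [[323.   38. ]
 [375.2  38. ]
 [372.6 122. ]
 [323.  122. ]]
rect [[ 0.5271  0.0887]
 [ 0.577   0.0759]
 [ 0.5583 -0.0035]
 [ 0.5074  0.0096]] sides [0.0515, 0.0815, 0.0526, 0.0815]
seat [0.5424 0.0427] yaw -13.6 yawshort -14.4
plate [ 0.5659 -0.0093]
cornerA [0.674 0.078 0.05 ] wrist px [478.9   6.7] top px [274.8 121.7]
B [ 0.623 -0.136  0.05 ] wrist px [452.5 223.5] top px [354.  140.3]
tray [0.422 0.145 0.04 ] wrist px [202.6   5.8] top px [249.7 215.2]
tray2 [ 0.368 -0.081  0.04 ] wrist px [225.9 227.8] top px [333.8 235.3]
chip in plate [-23.4 -70.2]
chip in plate [ 24.3 -57. ]
chip in plate [37.4 -4.2]
chip in plate [-37.8   2.2]
chip in plate [-58.   72.1]
chip in plate [21.  76.7]
stud foot [26.6 -1.1]
top [[202.0, 195.0], [206.0, 193.0], [208.0, 200.0], [204.0, 202.0]] [205.  197.4]
top [[179.0, 202.0], [195.0, 191.0], [200.0, 200.0], [184.0, 210.0]] [189.4 200.7]
scene [[442.0, 304.0], [446.0, 296.0], [456.0, 302.0], [452.0, 310.0]] [449. 303.]
scene [[414.0, 290.0], [420.0, 284.0], [432.0, 296.0], [426.0, 302.0]] [423. 293.]
scene [[425.0, 276.0], [429.0, 269.0], [452.0, 280.0], [449.0, 288.0]] [438.9 278.2]
```

```bash
python3 - <<'E'
from h import *
d=np.load("w1.npz");img,K,M=d["img"],d["K"],d["M"]
a=np.array([onz(K,M,p,.04)[:2] for p in [(298.,6),(306,229)]]);v=a[0]-a[1];print("open edge yaw",np.degrees(np.arctan2(v[1],v[0]))-90)
b=np.array([onz(K,M,p,.05)[:2] for p in [(484.,1),(458,229)]]);v=b[0]-b[1];print("+x rim yaw",np.degrees(np.arctan2(v[1],v[0]))-90,np.linalg.norm(v),"edge-rim",np.linalg.norm(b.mean(0)-a.mean(0)), "b mid",b.mean(0),"a mid",a.mean(0))
img2,K2,M2=cam("top")
print(onz(K2,M2,(191.3,199.5),.085))
E
python3 plan.py 0.458 0.275 0.2 105 18
```

```text
open edge yaw -13.011840196533612
+x rim yaw -12.85784662804626 0.23155222891467347 edge-rim 0.17389425582865017 b mid [ 0.65364824 -0.03170356] a mid [0.48438991 0.00818164]
[0.46156204 0.28943968 0.085     ]
t 3.4 at [ 0.4883 -0.0295  0.247 ] [-1.7998e+02  2.0000e-02  7.5240e+01] q [ 0.34  0.28 -0.49  1.87  0.15  1.02 -0.47] F [ 0.4 -0.7  0.3] w 0.0855
0 [0.797, -0.297, 0.13, -0.0, 0.0, -0.276]
1 [0.805, -0.274, 0.13, -0.0, 0.0, -0.276]
2 [0.812, -0.25, 0.13, -0.0, 0.0, -0.276]
3 [0.819, -0.227, 0.13, -0.0, 0.0, -0.276]
4 [0.826, -0.203, 0.13, -0.0, 0.0, -0.276]
5 [0.831, -0.179, 0.13, -0.0, 0.0, -0.276]
6 [0.836, -0.155, 0.13, -0.0, 0.0, -0.276]
7 [0.84, -0.131, 0.13, -0.0, 0.0, -0.276]
8 [0.843, -0.107, 0.13, -0.0, 0.0, -0.276]
9 [0.846, -0.082, 0.13, -0.0, 0.0, -0.276]
10 [0.848, -0.058, 0.13, -0.0, 0.0, -0.276]
11 [0.849, -0.033, 0.13, -0.0, 0.0, -0.276]
12 [0.85, -0.009, 0.13, -0.0, 0.0, -0.276]
13 [0.85, 0.016, 0.13, -0.0, 0.0, -0.276]
14 [0.849, 0.04, 0.13, -0.0, 0.0, -0.276]
15 [0.848, 0.065, 0.13, -0.0, 0.0, -0.276]
16 [0.845, 0.089, 0.131, -0.0, 0.0, -0.276]
17 [0.843, 0.114, 0.131, -0.0, 0.0, -0.276]
```

Call:
move_arm(plan=[[[0.8,-0.3,0.13,0,0,-0.28,1],[0.8,-0.27,0.13,0,0,-0.28,1],[0.81,-0.25,0.13,0,0,-0.28,1],[0.82,-0.23,0.13,0,0,-0.28,1],[0.83,-0.2,0.13,0,0,-0.28,1],[0.83,-0.18,0.13,0,0,-0.28,1],[0.84,-0.15,0.13,0,0,-0.28,1],[0.84,-0.13,0.13,0,0,-0.28,1],[0.84,-0.1,0.13,0,0,-0.28,1],[0.85,-0.08,0.13,0,0,-0.28,1]]])

```text
clock: 4.4
position: [0.4712, 0.1415, 0.2209]
tool_rot: [3.142, -0.0, 1.61]
force: [0.7, -0.7, -0.2]
grip_width: 0.0853
finger_force: 0.0
```

Call:
move_arm(plan=[[[0.85,-0.06,0.13,0,0,-0.28,1],[0.85,-0.03,0.13,0,0,-0.28,1],[0.85,0,0.13,0,0,-0.28,1],[0.85,0.02,0.13,0,0,-0.28,1],[0.85,0.04,0.13,0,0,-0.28,1],[0.85,0.06,0.13,0,0,-0.28,1],[0.85,0.1,0.13,0,0,-0.28,1],[0,0,0,0,0,0,1],[0,0,0,0,0,0,1],[0,0,0,0,0,0,1]]])

```text
clock: 5.4
position: [0.4594, 0.2583, 0.2029]
tool_rot: [-3.142, 0.0, 1.812]
force: [-0.3, -0.1, -0.1]
grip_width: 0.0851
finger_force: 0.0
```

```bash
python3 - <<'E'
from h import *
s=observe();print(s["clock"],s["position"],np.degrees(s["tool_rot"]),s["qpos"])
img,K,M=cam("wrist")
np.savez("w2.npz",img=img,K=K,M=M)
cv2.imwrite("pics/w2.png",img[:,:,::-1])
E
```

```text
5.4 [0.45937854 0.25825239 0.20288778] [-1.79997806e+02  2.10235099e-02  1.03796592e+02] [-0.1222874   0.42898232 -0.66660716  1.83008345  0.31312972  0.98972864
 -0.67846605]
```

View pics/w2.png

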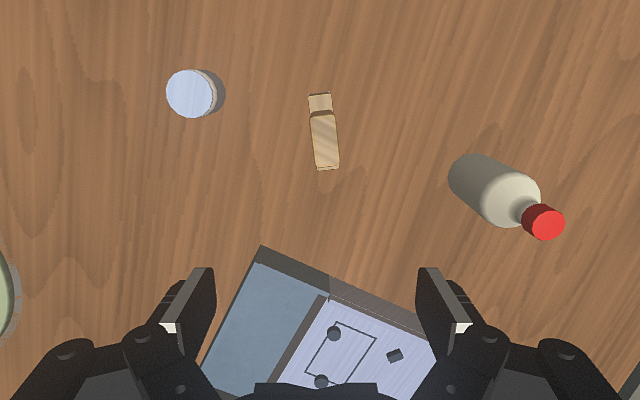

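The scraper is seen at (324,140): grip top from about (321,113) to (327,168), its foot showing at (320,100). The tin is at (191,93) and the bottle at (500,200), both clear.

```bash
cat > scr.py <<'E'
from h import *
def grip(img,K,M,box,z=.085):
    h=cv2.cvtColor(img,cv2.COLOR_RGB2HSV);m=np.zeros(img.shape[:2],np.uint8)
    x0,x1,y0,y1=box;m[y0:y1,x0:x1]=((h[...,2]>168)&(h[...,0]>10)&(h[...,0]<28))[y0:y1,x0:x1]
    m=cv2.morphologyEx(m,cv2.MORPH_OPEN,np.ones((5,5)))
    ct=max(cv2.findContours(m,0,2)[0],key=cv2.contourArea);r=cv2.minAreaRect(ct);b=cv2.boxPoints(r)
    w=np.array([onz(K,M,p,z)[:2] for p in b]);e=[w[1]-w[0],w[2]-w[1]];L=[np.linalg.norm(x) for x in e];l=e[int(np.argmax(L))]
    print("px",np.round(b).tolist(),"sides",np.round(L,4),"centre",w.mean(0).round(4),"long dir deg",(np.degrees(np.arctan2(l[1],l[0]))%180).round(1))
    return r[0],w.mean(0)
E
python3 - <<'E'
from scr import *
d=np.load("w2.npz");img,K,M=d["img"],d["K"],d["M"]
h=cv2.cvtColor(img,cv2.COLOR_RGB2HSV);print([h[y,x].tolist() for x,y in[(325,140),(320,102),(322,113),(345,140),(328,165)]])
uv,c=grip(img,K,M,(295,355,85,180))
# height from scene
im,K2,M2=cam("top")
print("pred top px of grip top",proj(K2,M2,[*c,.085]).round(1))
im,K3,M3=cam("scene");print("pred scene px",proj(K3,M3,[*c,.085]).round(1))
h3=cv2.cvtColor(im,cv2.COLOR_RGB2HSV)
E
```

```text
[[17, 74, 186], [17, 76, 181], [16, 108, 118], [14, 115, 160], [18, 103, 215]]
px [[310.0, 117.0], [334.0, 114.0], [339.0, 165.0], [315.0, 167.0]] sides [0.0196 0.0419] centre [0.4593 0.2929] long dir deg 111.0
pred top px of grip top [189.9 200.4]
pred scene px [440.7 277.6]
```

```bash
python3 plan.py 0.4593 0.2929 0.06 110 9
```

```text
t 5.55 at [0.4595 0.2582 0.203 ] [1.7999e+02 1.0000e-02 1.0378e+02] q [-0.12  0.43 -0.67  1.83  0.31  0.99 -0.68] F [-0.  -0.4  0.4] w 0.0857
0 [0.188, 0.045, 0.794, 0.0, 0.0, -0.115]
1 [0.187, 0.047, 0.794, 0.0, 0.0, -0.115]
2 [0.187, 0.049, 0.794, 0.0, 0.0, -0.115]
3 [0.186, 0.052, 0.794, 0.0, 0.0, -0.115]
4 [0.185, 0.054, 0.794, 0.0, 0.0, -0.115]
5 [0.185, 0.056, 0.794, 0.0, 0.0, -0.115]
6 [0.184, 0.059, 0.794, 0.0, 0.0, -0.115]
7 [0.183, 0.061, 0.794, 0.0, 0.0, -0.115]
8 [0.182, 0.063, 0.794, 0.0, 0.0, -0.115]
```

Call:
move_arm(plan=[[[0.42,0.12,0.7,0,0,-0.26,1],[0.42,0.12,0.7,0,0,-0.26,1],[0.42,0.12,0.8,0,0,-0.26,1],[0.42,0.12,0.8,0,0,-0.26,1],[0,0,0.8,0,0,0,1],[0,0,0.8,0,0,0,1],[0,0,0.8,0,0,0,1],[0,0,0.8,0,0,0,1],[0,0,0.9,0,0,0,1],[0,0,0,0,0,0,1]]])

```text
clock: 6.55
position: [0.4575, 0.2934, 0.0581]
tool_rot: [-3.138, 0.0, 1.923]
force: [-0.2, -0.4, 0.2]
grip_width: 0.0853
finger_force: 0.0
```

Call:
move_arm(plan=[[[0,0,0.3,0,0,0,1],[0,0,0.3,0,0,0,1],[0,0,0,0,0,0,-1],[0,0,0,0,0,0,-1],[0,0,0,0,0,0,-1],[0,0,0,0,0,0,-1],[0,0,0,0,0,0,-1],[0,0,0,0,0,0,-1],[0,0,0,0,0,0,-1],[0,0,0,0,0,0,-1]]], grip_force=70)

```text
clock: 7.55
position: [0.4594, 0.2938, 0.0495]
tool_rot: [3.141, -0.0, 1.921]
force: [-0.7, -1.5, 9.1]
grip_width: 0.0191
finger_force: 68.3
```

Call:
move_arm(plan=[[[0,0,-0.5,0,0,0,-1],[0,0,-0.8,0,0,0,-1],[0,0,-0.8,0,0,0,-1],[0,0,-0.8,0,0,0,-1],[0,0,-0.8,0,0,0,-1],[0,0,-0.8,0,0,0,-1],[0,0,-0.8,0,0,0,-1],[0,0,-0.3,0,0,0,-1],[0,0,0,0,0,0,-1],[0,0,0,0,0,0,-1]]])

```text
clock: 8.55
position: [0.4589, 0.2934, 0.1607]
tool_rot: [-3.141, 0.0, 1.921]
force: [-0.5, -0.0, -1.6]
grip_width: 0.0189
finger_force: 68.9
```

```bash
python3 - <<'E'
from scr import *
im,K,M=cam("wrist"); cv2.imwrite("pics/w3.png",im[:,:,::-1]);np.savez("w3.npz",img=im,K=K,M=M)
E
python3 plan.py 0.6324 0.0456 0.16 77.1 18
```

```text
t 8.6 at [0.4588 0.2933 0.1604] [-1.7996e+02  1.0000e-02  1.1008e+02] q [-0.19  0.52 -0.67  1.83  0.39  0.93 -0.68] F [ 0.2  0.1 -1.9] w 0.0194
0 [-0.812, 0.217, 0.001, -0.0, 0.0, 0.305]
1 [-0.804, 0.242, 0.001, -0.0, 0.0, 0.305]
2 [-0.796, 0.268, 0.001, -0.0, 0.0, 0.305]
3 [-0.787, 0.293, 0.001, -0.0, 0.0, 0.305]
4 [-0.778, 0.318, 0.001, -0.0, 0.0, 0.305]
5 [-0.767, 0.343, 0.001, -0.0, 0.0, 0.305]
6 [-0.756, 0.367, 0.001, -0.0, 0.0, 0.305]
7 [-0.743, 0.391, 0.001, -0.0, 0.0, 0.305]
8 [-0.731, 0.415, 0.001, -0.0, 0.0, 0.305]
9 [-0.717, 0.438, 0.001, -0.0, 0.0, 0.305]
10 [-0.703, 0.461, 0.001, -0.0, 0.0, 0.305]
11 [-0.687, 0.483, 0.001, -0.0, 0.0, 0.305]
12 [-0.672, 0.505, 0.001, -0.0, 0.0, 0.305]
13 [-0.655, 0.526, 0.001, -0.0, 0.0, 0.305]
14 [-0.638, 0.547, 0.001, -0.0, 0.0, 0.305]
15 [-0.62, 0.567, 0.001, -0.0, 0.0, 0.305]
16 [-0.602, 0.586, 0.001, -0.0, 0.0, 0.305]
17 [-0.583, 0.605, 0.001, -0.0, 0.0, 0.305]
```

View pics/w3.png

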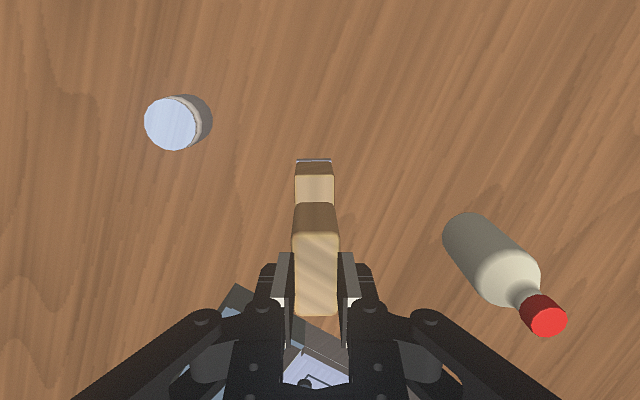

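The scraper is held squarely between the pads: grip top at rows 233–315 near column 316, foot end at row 160. The tin and bottle are undisturbed.

Call:
move_arm(plan=[[[-0.81,0.22,0,0,0,0.3,-1],[-0.8,0.24,0,0,0,0.3,-1],[-0.8,0.27,0,0,0,0.3,-1],[-0.79,0.29,0,0,0,0.3,-1],[-0.78,0.32,0,0,0,0.3,-1],[-0.77,0.34,0,0,0,0.3,-1],[-0.76,0.37,0,0,0,0.3,-1],[-0.74,0.39,0,0,0,0.3,-1],[-0.73,0.42,0,0,0,0.3,-1],[-0.72,0.44,0,0,0,0.3,-1]]])

```text
clock: 9.6
position: [0.5568, 0.155, 0.1609]
tool_rot: [3.142, -0.0, 1.604]
force: [0.3, 0.8, -1.2]
grip_width: 0.019
finger_force: 68.9
```

Call:
move_arm(plan=[[[-0.7,0.46,0,0,0,0.3,-1],[-0.69,0.48,0,0,0,0.3,-1],[-0.67,0.5,0,0,0,0.3,-1],[-0.66,0.53,0,0,0,0.3,-1],[-0.64,0.55,0,0,0,0.3,-1],[-0.62,0.57,0,0,0,0.3,-1],[-0.6,0.59,0,0,0,0.3,-1],[-0.58,0.6,0,0,0,0.3,-1],[0,0,0,0,0,0,-1],[0,0,0,0,0,0,-1]]])

```text
clock: 10.6
position: [0.6341, 0.0463, 0.1607]
tool_rot: [-3.141, -0.0, 1.355]
force: [-0.5, -0.2, -2.3]
grip_width: 0.0189
finger_force: 68.9
```

```bash
python3 - <<'E'
from h import *
d=np.load("w3.npz");img,K,M=d["img"],d["K"],d["M"]
Rt=Rn.from_euler('xyz',[180,0,110.08],degrees=True);p0=np.array([.4588,.2933,.1604])
for uv,z in [((316,233),.196),((317,315),.196),((315,172),.151),((315,160),.111)]:
    print(uv,(Rt.inv().apply(onz(K,M,uv,z)-p0)*1000).round(1))
E
python3 plan.py 0.6324 0.0456 0.0925 77.1 1
```

```text
(316, 233) [ 21.5   1.1 -35.6]
(317, 315) [-20.3   1.6 -35.6]
(315, 172) [36.3  0.6  9.4]
(315, 160) [33.6  0.6 49.4]
t 10.6 at [0.6341 0.0463 0.1607] [-1.7998e+02 -1.0000e-02  7.7630e+01] q [ 0.14  0.62 -0.47  1.59  0.31  1.01 -0.64] F [-0.5 -0.2 -2.3] w 0.0189
0 [-0.053, -0.074, 3.411, -0.004, -0.002, 0.089]
```

Call:
move_arm(plan=[[[-0.05,-0.07,0.7,0,0,0.09,-1],[0,0,0.7,0,0,0,-1],[0,0,0.7,0,0,0,-1],[0,0,0.7,0,0,0,-1],[0,0,0.4,0,0,0,-1],[0,0,0.24,0,0,0,-1],[0,0,0,0,0,0,-1],[0,0,0,0,0,0,-1],[0,0,0,0,0,0,-1],[0,0,0,0,0,0,-1]]])

```text
clock: 11.6
position: [0.6327, 0.0459, 0.0926]
tool_rot: [3.141, -0.0, 1.346]
force: [0.8, -0.8, -1.1]
grip_width: 0.0192
finger_force: 68.9
```

```bash
python3 - <<'E'
from h import *
o=np.array([.5663,-.0101]);R=Rn.from_euler('z',-12.9,degrees=True).as_matrix()[:2,:2]
im,K,M=cam("scene");cv2.imwrite("pics/s4.png",cv2.resize(im[170:300,210:430],None,fx=3,fy=3,interpolation=cv2.INTER_CUBIC)[:,:,::-1])
s=observe();print(s["position"],s["tool_rot"],s["force"],"plate frame",(R.T@(s["position"][:2]-o)*1000).round(1))
E
```

```text
[0.6325648  0.04586314 0.09246705] [ 3.14106545e+00 -1.43068939e-04  1.34624607e+00] [ 1.27279317 -0.46737701 -3.10817436] plate frame [52.1 69.3]
```

View pics/s4.png

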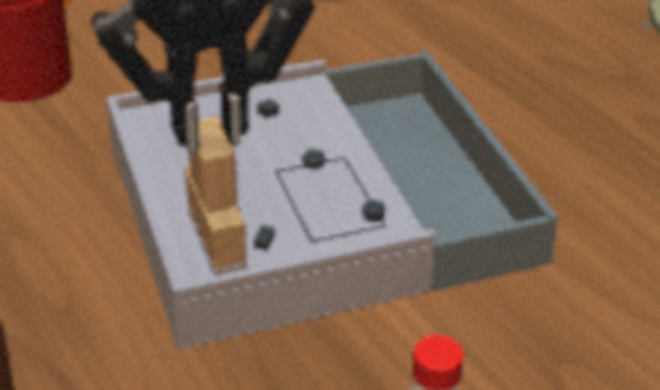

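The scraper stands behind the block chip, inside the rim and well placed. I will wipe lane 1.

Call:
move_arm(plan=[[[0,0,0.07,0,0,0,-1],[0,-0.5,0,0,0,0,-1],[0,-0.5,0,0,0,0,-1],[0,-0.5,0,0,0,0,-1],[0,-0.5,0,0,0,0,-1],[0,-0.5,0,0,0,0,-1],[0,-0.5,0,0,0,0,-1],[0,-0.5,0,0,0,0,-1],[0,-0.5,0,0,0,0,-1],[0,-0.5,0,0,0,0,-1]]])

```text
clock: 12.65
position: [0.5438, 0.0661, 0.0907]
tool_rot: [3.142, 0.0, 1.346]
force: [0.4, 0.1, -0.7]
grip_width: 0.0194
finger_force: 68.9
```

Call:
move_arm(plan=[[[0,-0.5,0,0,0,0,-1],[0,-0.5,0,0,0,0,-1],[0,-0.5,0,0,0,0,-1],[0,-0.5,0,0,0,0,-1],[0,-0.5,0,0,0,0,-1],[0,-0.3,0,0,0,0,-1],[0,0,0,0,0,0,-1],[0,0,0,0,0,0,-1],[0,0,0,0,0,0,-1],[0,0,0,0,0,0,-1]]])

```text
clock: 13.65
position: [0.4903, 0.0783, 0.0906]
tool_rot: [-3.142, -0.0, 1.346]
force: [-0.2, 0.5, -2.2]
grip_width: 0.0188
finger_force: 68.9
```

```bash
python3 plan.py 0.5589 -0.0064 0.16 77.1 10 | head -2; python3 - <<'E'
from h import *
im,K,M=cam("scene");cv2.imwrite("pics/s5.png",cv2.resize(im[170:300,210:430],None,fx=3,fy=3,interpolation=cv2.INTER_CUBIC)[:,:,::-1])
E
```

```text
t 13.65 at [0.4903 0.0783 0.0906] [-180.     -0.     77.12] q [ 0.08  0.51 -0.46  2.01  0.35  0.69 -0.84] F [-0.2  0.5 -2.2] w 0.0188
0 [-0.336, 0.429, -0.347, -0.0, -0.0, 0.0]
```

View pics/s5.png

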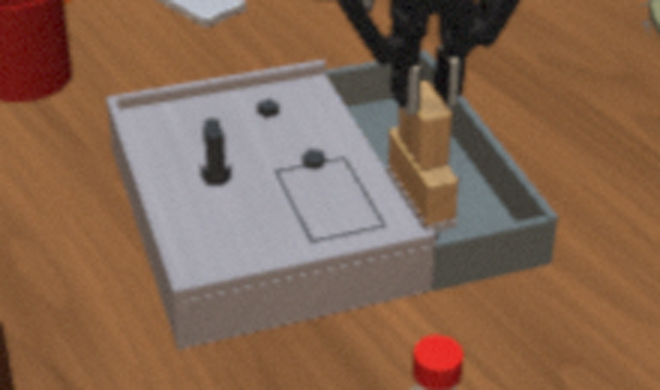

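Lane 1 is clear: the two chips have gone off the edge, and the remaining chips are near (268,108) and (314,158), with one hidden behind. Next is the middle lane.

Call:
move_arm(plan=[[[0,0,-0.9,0,0,0,-1],[0,0,-0.9,0,0,0,-1],[0,0,-0.9,0,0,0,-1],[-0.4,0.4,-0.77,0,0,0,-1],[-0.6,0.8,0,0,0,0,-1],[-0.6,0.8,0,0,0,0,-1],[-0.6,0.8,0,0,0,0,-1],[-0.6,0.8,0,0,0,0,-1],[-0.56,0.69,0,0,0,0,-1],[0,0,0,0,0,0,-1]]])

```text
clock: 14.7
position: [0.5598, -0.0085, 0.1598]
tool_rot: [3.141, 0.0, 1.344]
force: [-0.2, 0.5, -1.7]
grip_width: 0.0191
finger_force: 68.9
```

Call:
move_arm(plan=[[[0,0,0,0,0,0,-1],[0,0,0,0,0,0,-1],[0,0,0.8,0,0,0,-1],[0,0,0.8,0,0,0,-1],[0,0,0.8,0,0,0,-1],[0,0,0.7,0,0,0,-1],[0,0,0.3,0,0,0,-1],[0,0,0,0,0,0,-1],[0,0,0,0,0,0,-1],[0,0,0,0,0,0,-1]]])

```text
clock: 15.7
position: [0.5591, -0.0062, 0.0928]
tool_rot: [3.141, -0.0, 1.346]
force: [-0.4, 1.3, -1.0]
grip_width: 0.0197
finger_force: 68.9
```

```bash
python3 plan.py 0.5589 -0.0064 0.0906 77.1 10 | head -2; python3 - <<'E'
from h import *
im,K,M=cam("scene");cv2.imwrite("pics/s6.png",cv2.resize(im[170:300,210:430],None,fx=3,fy=3,interpolation=cv2.INTER_CUBIC)[:,:,::-1])
E
```

```text
t 15.7 at [ 0.5591 -0.0062  0.0928] [ 1.7994e+02 -1.0000e-02  7.7130e+01] q [ 0.22  0.59 -0.44  1.85  0.35  0.77 -0.63] F [-0.4  1.3 -1. ] w 0.0197
0 [-0.001, -0.001, 0.011, 0.001, -0.0, 0.001]
```

View pics/s6.png

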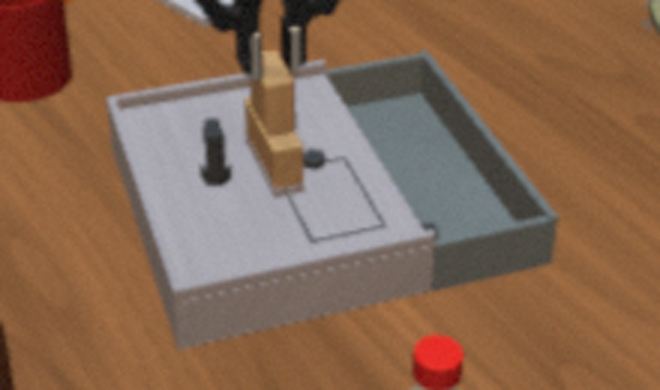

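The scraper stands between the stud and the disc chip. A dark spot by the tray corner at (428,230) needs a check later. I will wipe the middle lane.

Call:
move_arm(plan=[[[0,0,0.11,0,0,0,-1],[0,-0.5,0,0,0,0,-1],[0,-0.5,0,0,0,0,-1],[0,-0.5,0,0,0,0,-1],[0,-0.5,0,0,0,0,-1],[0,-0.5,0,0,0,0,-1],[0,-0.5,0,0,0,0,-1],[0,-0.5,0,0,0,0,-1],[0,-0.5,0,0,0,0,-1],[0,-0.3,0,0,0,0,-1]]])

```text
clock: 16.75
position: [0.4739, 0.0131, 0.0899]
tool_rot: [-3.141, 0.0, 1.347]
force: [0.3, 0.2, -2.0]
grip_width: 0.019
finger_force: 68.9
```

Call:
move_arm(plan=[[[0,0,0,0,0,0,-1],[0,0,0,0,0,0,-1],[0,0,-0.9,0,0,0,-1],[0,0,-0.9,0,0,0,-1],[0,0,-0.9,0,0,0,-1],[0,0,-0.8,0,0,0,-1],[0,0,0,0,0,0,-1],[0,0,0,0,0,0,-1],[0,0,0,0,0,0,-1],[0,0,0,0,0,0,-1]]])

```text
clock: 17.75
position: [0.4746, 0.0129, 0.1592]
tool_rot: [-3.14, 0.0, 1.346]
force: [0.7, 0.1, -1.7]
grip_width: 0.0192
finger_force: 68.9
```

```bash
cat > chips.py <<'E'
from h import *
o=np.array([.5663,-.0101]);R=Rn.from_euler('z',-12.9,degrees=True).as_matrix()[:2,:2]
for name in ("top","wrist"):
    im,K,M=cam(name);g=cv2.cvtColor(im,cv2.COLOR_RGB2GRAY)
    for lab,z,lo,hi,ref in (("plate",.045,(-83,-108),(83,108),150),("tray",.008,(-168,-108),(-87,108),95)):
        poly=np.array([proj(K,M,[*(o+R@(np.array(q)/1000)),z-.005]) for q in [lo,(lo[0],hi[1]),hi,(hi[0],lo[1])]])
        m=np.zeros(g.shape,np.uint8);cv2.fillPoly(m,[poly.round().astype(int)],1)
        med=np.median(g[m>0]);b=((g<med*.62)&(m>0)).astype(np.uint8)
        if name=="wrist": b=cv2.morphologyEx(b,cv2.MORPH_OPEN,np.ones((3,3)))
        for ct in cv2.findContours(b,0,2)[0]:
            a=cv2.contourArea(ct)
            if a>=4: u=cv2.minAreaRect(ct);p=onz(K,M,u[0],z)[:2];print(name,lab,"med",int(med),"area",a,"px",np.round(u[0]).tolist(),np.round(u[1]).tolist(),"plate mm",(R.T@(p-o)*1000).round(0))
E
python3 chips.py; python3 plan.py 0.6045 -0.0897 0.16 77.1 10 | head -2
```

```text
top plate med 167 area 48.0 px [320.0, 191.0] [18.0, 5.0] plate mm [-70. -52.]
top plate med 167 area 11.0 px [330.0, 176.0] [4.0, 3.0] plate mm [-25. -70.]
top plate med 167 area 12.5 px [330.0, 158.0] [5.0, 3.0] plate mm [ 23. -57.]
top plate med 167 area 162.0 px [314.0, 157.0] [46.0, 6.0] plate mm [ 16. -15.]
top tray med 136 area 30.0 px [332.0, 209.0] [21.0, 2.0] plate mm [-110.  -92.]
wrist plate med 165 area 1090.0 px [356.0, 271.0] [38.0, 38.0] plate mm [-57. -84.]
wrist plate med 165 area 208.5 px [391.0, 256.0] [17.0, 15.0] plate mm [-25. -69.]
wrist plate med 165 area 245.0 px [445.0, 244.0] [15.0, 19.0] plate mm [ 23. -56.]
wrist plate med 165 area 198.5 px [333.0, 218.0] [29.0, 10.0] plate mm [-79. -30.]
wrist plate med 165 area 708.5 px [471.0, 193.0] [44.0, 23.0] plate mm [39. -8.]
wrist plate med 165 area 25.0 px [330.0, 169.0] [8.0, 4.0] plate mm [-82.  13.]
wrist tray med 122 area 79.0 px [269.0, 266.0] [7.0, 14.0] plate mm [-143. -101.]
wrist tray med 122 area 69.5 px [290.0, 261.0] [18.0, 5.0] plate mm [-120.  -94.]
t 17.85 at [0.4747 0.013  0.1594] [-179.95    0.     77.14] q [ 0.26  0.38 -0.51  2.01  0.25  0.82 -0.62] F [-0.5  0.7 -1.5] w 0.0193
0 [-0.356, 0.747, -0.004, -0.001, 0.0, 0.001]
```

Call:
move_arm(plan=[[[-0.35,0.75,0,0,0,0,-1],[-0.35,0.75,0,0,0,0,-1],[-0.35,0.75,0,0,0,0,-1],[-0.35,0.75,0,0,0,0,-1],[-0.35,0.75,0,0,0,0,-1],[-0.35,0.75,0,0,0,0,-1],[-0.36,0.75,0,0,0,0,-1],[-0.36,0.75,0,0,0,0,-1],[-0.36,0.74,0,0,0,0,-1],[-0.36,0.73,0,0,0,0,-1]]])

```text
clock: 18.85
position: [0.6052, -0.0898, 0.1594]
tool_rot: [-3.141, 0.0, 1.346]
force: [-0.4, -0.2, -1.9]
grip_width: 0.0194
finger_force: 68.9
```

Call:
move_arm(plan=[[[0,0,0,0,0,0,-1],[0,0,0,0,0,0,-1],[0,0,0.8,0,0,0,-1],[0,0,0.8,0,0,0,-1],[0,0,0.8,0,0,0,-1],[0,0,0.7,0,0,0,-1],[0,0,0.3,0,0,0,-1],[0,0,0,0,0,0,-1],[0,0,0,0,0,0,-1],[0,0,0,0,0,0,-1]]])

```text
clock: 19.85
position: [0.6052, -0.0894, 0.0926]
tool_rot: [3.141, -0.0, 1.346]
force: [0.1, 0.2, -2.2]
grip_width: 0.0191
finger_force: 69.0
```

```bash
python3 plan.py 0.6045 -0.0897 0.0906 77.1 10 | head -2
```

```text
t 19.85 at [ 0.6052 -0.0894  0.0926] [ 1.7994e+02 -1.0000e-02  7.7130e+01] q [ 0.34  0.66 -0.42  1.71  0.34  0.84 -0.46] F [ 0.1  0.2 -2.2] w 0.0191
0 [-0.002, -0.003, 0.01, 0.001, -0.0, 0.001]
```

Call:
move_arm(plan=[[[0,0,0.11,0,0,0,-1],[0,-0.5,0,0,0,0,-1],[0,-0.5,0,0,0,0,-1],[0,-0.5,0,0,0,0,-1],[0,-0.5,0,0,0,0,-1],[0,-0.5,0,0,0,0,-1],[0,-0.5,0,0,0,0,-1],[0,-0.5,0,0,0,0,-1],[0,-0.5,0,0,0,0,-1],[0,-0.5,0,0,0,0,-1]]])

```text
clock: 20.85
position: [0.5162, -0.0692, 0.0897]
tool_rot: [3.142, -0.0, 1.346]
force: [-0.2, 0.1, -1.3]
grip_width: 0.0193
finger_force: 69.0
```

Call:
move_arm(plan=[[[0,-0.5,0,0,0,0,-1],[0,-0.5,0,0,0,0,-1],[0,-0.5,0,0,0,0,-1],[0,-0.5,0,0,0,0,-1],[0,-0.5,0,0,0,0,-1],[0,-0.4,0,0,0,0,-1],[0,0,0,0,0,0,-1],[0,0,0,0,0,0,-1],[0,0,0,0,0,0,-1],[0,0,0,0,0,0,-1]]])

```text
clock: 21.85
position: [0.4608, -0.0564, 0.0897]
tool_rot: [3.141, -0.0, 1.346]
force: [-0.0, 0.2, -1.9]
grip_width: 0.0194
finger_force: 69.0
```

Call:
move_arm(plan=[[[0,0,-0.9,0,0,0,-1],[0,0,-0.9,0,0,0,-1],[0,0,-0.9,0,0,0,-1],[0,0,-0.9,0,0,0,-1],[0,0,-0.9,0,0,0,-1],[0,0,-0.9,0,0,0,-1],[-0.8,0,0,0,0,0,-1],[-0.8,0,0,0,0,0,-1],[0,0,0,0,0,0,-1],[0,0,0,0,0,0,-1]]])

```text
clock: 22.85
position: [0.4535, -0.0876, 0.1977]
tool_rot: [-3.142, -0.0, 1.346]
force: [0.7, 0.8, -1.0]
grip_width: 0.0189
finger_force: 69.0
```

```bash
python3 chips.py; python3 - <<'E'
from h import *
im,K,M=cam("wrist");np.savez("w7.npz",img=im,K=K,M=M);t,_,_=cam("top");s,_,_=cam("scene")
a=cv2.resize(im,(560,350));b=cv2.resize(t[110:245,245:365],None,fx=2,fy=2,interpolation=cv2.INTER_CUBIC);b=cv2.resize(b,(240,270))
c=cv2.resize(s[180:285,240:400],(360,236),interpolation=cv2.INTER_CUBIC)
o=np.zeros((600,800,3),np.uint8);o[:350,:560]=a;o[:270,560:]=b;o[355:591,:360]=c
cv2.imwrite("pics/m7.png",o[:,:,::-1])
p=observe();print(p["clock"],p["position"],p["tool_rot"])
E
```

```text
top plate med 178 area 139.5 px [304.0, 177.0] [33.0, 6.0] plate mm [-43.   1.]
top plate med 178 area 8.0 px [342.0, 150.0] [1.0, 18.0] plate mm [ 50. -85.]
top plate med 178 area 24.0 px [311.0, 149.0] [6.0, 11.0] plate mm [36. -2.]
top tray med 127 area 46.5 px [307.0, 202.0] [16.0, 5.0] plate mm [-106.  -22.]
top tray med 127 area 21.0 px [275.0, 191.0] [5.0, 6.0] plate mm [-96.  73.]
wrist plate med 180 area 68.0 px [328.0, 168.0] [11.0, 7.0] plate mm [-80. -97.]
wrist plate med 180 area 592.0 px [468.0, 60.0] [18.0, 40.0] plate mm [39. -2.]
23.1 [ 0.45350042 -0.08714863  0.19766032] [-3.14152351e+00 -1.95875117e-04  1.34704037e+00]
```

View pics/m7.png

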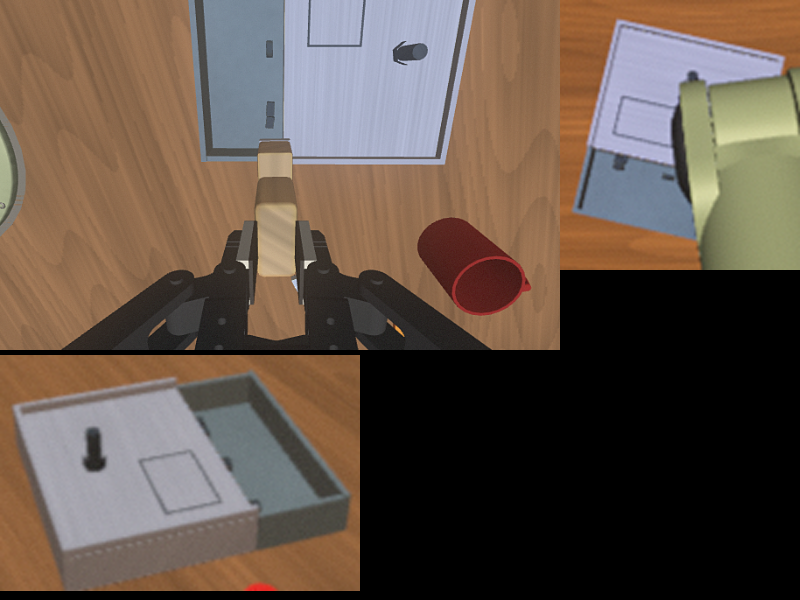

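The plate is clear apart from the stud. In the wrist view the tray holds chips at (270,47) and (270,103)–(269,120), and the top view shows the +y pair at (620,162). Next I check how far each is from the tray's wall.

```bash
python3 - <<'E'
from h import *
o=np.array([.5663,-.0101]);R=Rn.from_euler('z',-12.9,degrees=True).as_matrix()[:2,:2]
d=np.load("w7.npz");im,K,M=d["img"],d["K"],d["M"];g=cv2.cvtColor(im,cv2.COLOR_RGB2GRAY)
r=g[20:150,240:322];b=(r<85).astype(np.uint8)
print(np.median(r))
for ct in cv2.findContours(b,0,2)[0]:
    if cv2.contourArea(ct)>15:
        x,y,w,h=cv2.boundingRect(ct)
        for u in (x,x+w): print((x+240,y+20,w,h),(R.T@(onz(K,M,(u+240,y+20+h/2),.012)[:2]-o)*1000).round(0))
t,K,M=cam("top");g=cv2.cvtColor(t,cv2.COLOR_RGB2GRAY);print(g[184:200,266:284])
print([ (R.T@(onz(K,M,uv,.012)[:2]-o)*1000).round(0).tolist() for uv in [(275,188),(275,194)]])
E
python3 plan.py 0.459 0.33 0.2 110 24 | sed -n 1,2p
```

```text
133.0
(304, 57, 8, 9) [-103.   -2.]
(304, 57, 8, 9) [-96.  -2.]
[[151 162 175 182 183 184 184 184 180 183 185 181 184 186 185 184 182 185]
 [106 111 119 127 137 152 186 190 185 184 184 184 184 184 184 183 186 184]
 [112 109 107 102  97 104 128 129 131 154 168 177 186 183 183 185 184 184]
 [125 124 123 121 117 108  94  73  74  97 102 114 128 143 160 186 191 182]
 [127 126 127 126 129 126 101  71  69  67  66  75  77  92 110 127 135 131]
 [126 128 125 129 131 123  91  70  69  69  66  75  84 104 110 107 102  99]
 [127 127 127 128 130 115  84  80  79  69  69  68  87 112 127 126 119 119]
 [125 127 127 129 128 113  87  75  74  72  69  68 101 122 127 124 126 126]
 [125 124 125 125 127 107  80  68  72  70  71  98 122 128 126 128 125 125]
 [123 124 127 123 127  94  69  65  65  66  69 109 128 129 127 124 127 128]
 [125 126 124 124 125 115  93  73  70  62  63 107 127 129 124 125 124 126]
 [125 125 127 124 126 129 122 111 111 105 107 121 127 125 125 124 127 126]
 [127 125 127 126 126 127 130 125 128 129 128 129 128 125 125 126 125 125]
 [125 129 124 124 123 127 128 126 132 131 129 129 125 121 124 126 127 127]
 [129 126 126 125 127 125 126 126 128 130 127 126 125 126 122 124 126 125]
 [127 127 126 125 125 127 126 127 128 128 126 128 125 124 124 126 128 128]]
[[-87.0, 73.0], [-103.0, 69.0]]
t 23.15 at [ 0.4534 -0.0872  0.1977] [-1.7999e+02 -1.0000e-02  7.7180e+01] q [ 0.48  0.3  -0.51  2.    0.19  0.89 -0.35] F [-0.1  0.1 -0.8] w 0.0194
0 [0.85, -0.182, -0.005, -0.0, -0.0, -0.228]
```

Call:
move_arm(plan=[[[0.68,-0.3,0,0,0,0,-1],[0.68,-0.3,0,0,0,0,-1],[0.68,-0.3,0,0,0,0,-1],[0.68,-0.3,0,0,0,0,-1],[0.68,-0.3,0,0,0,0,-1],[0.68,-0.3,0,0,0,0,-1],[0.68,-0.3,0,0,0,0,-1],[0.68,-0.3,0,0,0,0,-1],[0,0,0,0,0,0,-1],[0,0,0,0,0,0,-1]]])

```text
clock: 24.15
position: [0.4308, 0.0291, 0.1977]
tool_rot: [-3.142, 0.0, 1.347]
force: [0.1, -0.2, -0.8]
grip_width: 0.0193
finger_force: 69.0
```

```bash
python3 - <<'E'
from h import *
o=np.array([.5663,-.0101]);R=Rn.from_euler('z',-12.9,degrees=True).as_matrix()[:2,:2]
pl=lambda p:np.r_[(R.T@(p[:2]-o)*1000),p[2]*1000].round(1)
im,K,M=cam("wrist");np.savez("w8.npz",img=im,K=K,M=M);g=cv2.cvtColor(im,cv2.COLOR_RGB2GRAY)
for q in [(-.085,.11,.04),(-.085,.04,.04),(-.1,.073,.008)]: print(q,proj(K,M,[*(o+R@q[:2]),q[2]]).round(0))
poly=np.array([proj(K,M,[*(o+R@np.array(q)),.004]) for q in [(-.16,.0),(-.16,.107),(-.083,.107),(-.083,.0)]]).round().astype(int)
m=np.zeros(g.shape,np.uint8);cv2.fillPoly(m,[poly],1);print("med",np.median(g[m>0]))
b=((g<95)&(m>0)).astype(np.uint8);cs=[]
for ct in cv2.findContours(b,0,2)[0]:
    if cv2.contourArea(ct)>25:
        u=cv2.minAreaRect(ct);cs.append(u[0]);bx=np.array([pl(onz(K,M,p,.008)) for p in cv2.boxPoints(u)]);print(np.round(u[0]),np.round(u[1]),round(u[2]),"corners",bx[:,:2].round().tolist())
_,K2,M2=cam("top");im3,K3,M3=cam("scene")
g3=cv2.cvtColor(im3,cv2.COLOR_RGB2GRAY);print(g3[240:254,344:360])
for z in (.004,.012,.02,.03,.04): print(z,pl(onz(K3,M3,(352.4,246.7),z)),pl(onz(K3,M3,(341.3,228),z)))
for c in cs:
  for n,uv in (("top275",(275,190)),("scene+y",(352.4,246.7)),("scenemid",(341.3,228))):
    p,e=tri(ray(K,M,c),ray(*((K2,M2) if n[0]=='t' else (K3,M3)),uv));print(np.round(c),n,pl(p),np.round(np.array(e)*1000,1))
E
```

```text
(-0.085, 0.11, 0.04) [379.  55.]
(-0.085, 0.04, 0.04) [375. 136.]
(-0.1, 0.073, 0.008) [356.  97.]
med 126.0
[314. 165.] [ 6. 34.] 90 corners [[-160.0, 7.0], [-124.0, 7.0], [-124.0, 1.0], [-160.0, 1.0]]
[354. 164.] [9. 7.] 90 corners [[-103.0, 11.0], [-96.0, 11.0], [-96.0, 1.0], [-103.0, 1.0]]
[361. 113.] [ 22. 108.] 3 corners [[-107.0, 2.0], [-105.0, 108.0], [-83.0, 107.0], [-83.0, 1.0]]
[[166 165 163 140 122 116 119 118 120 118 120 118 118 120 118 119]
 [166 165 166 150 129 118 118 118 118 117 119 117 116 118 120 119]
 [167 167 165 161 138 123 116 117 118 121 119 121 119 117 120 118]
 [169 169 165 165 161 141 117 117 117 118 115 115 120 117 119 120]
 [170 170 168 165 161 149 116  97  96  92  93 111 117 119 121 119]
 [169 170 168 166 165 159 124  88  74  77  79  98 114 121 118 120]
 [170 171 170 165 166 162 153 124 108 116 101  91 110 118 120 119]
 [165 169 170 168 165 165 162 153 146 148 121  94 108 119 118 118]
 [162 166 165 164 163 162 160 156 145 136 114  90 107 117 121 121]
 [164 161 155 148 142 135 125 124 117 112 104  92 106 116 118 119]
 [137 131 125 120 114 110 108 104 103 
[... 240 characters left out ...]
04.2   58.7    4. ] [-106.   -11.5    4. ]
0.012 [-100.    67.6   12. ] [-101.8   -1.6   12. ]
0.02 [-95.8  76.5  20. ] [-97.6   8.3  20. ]
0.03 [-90.6  87.7  30. ] [-92.4  20.6  30. ]
0.04 [-85.4  98.8  40. ] [-87.2  33.   40. ]
[314. 165.] top275 [-123.2   49.5  207. ] [18.4 18.4]
[314. 165.] scene+y [-140.5  -14.4  -62.8] [2. 2.]
[314. 165.] scenemid [-125.1   -7.8   -2.3] [19.2 19.2]
[354. 164.] top275 [-111.3   48.5  181.6] [7.9 7.9]
[354. 164.] scene+y [-109.4    7.9  -28.7] [17.5 17.5]
[354. 164.] scenemid [-99.4   7.5  18.5] [1.4 1.4]
[361. 113.] top275 [-98.9  63.8  66.2] [3.2 3.2]
[361. 113.] scene+y [-98.6  59.8   8. ] [4.7 4.7]
[361. 113.] scenemid [-90.   55.7  51.9] [11.7 11.7]
```

```bash
python3 - <<'E'
from h import *
o=np.array([.5663,-.0101]);R=Rn.from_euler('z',-12.9,degrees=True).as_matrix()[:2,:2]
pl=lambda p:np.r_[(R.T@(p[:2]-o)*1000),p[2]*1000].round(1)
d=np.load("w8.npz");im,K,M=d["img"],d["K"],d["M"];g=cv2.cvtColor(im,cv2.COLOR_RGB2GRAY)
print(g[70:128:2,340:386:2])
E
python3 plan.py 0.4594 0.2938 0.2 110 17
```

```text
[[126 128 124 120 123 123 124 127 129 124 128 127 125 124 126 126 130  79
   78  84 171 168 171]
 [126 124 122 123 123 127 125 123 124 127 125 126 125 125 125 126 130  80
   79  85 165 168 171]
 [125 125 126 122 124 124 122 124 122 124 126 127 123 124 127 128 116  78
   80  74 168 166 169]
 [126 126 127 125 125 125 125 128 126 131 129 128 125 125 125 128 116  78
   81  77 168 164 170]
 [126 126 123 127 125 125 124 126 124 126 127 132 127 125 123 129 115  80
   83  77 167 167 169]
 [126 123 127 125 128 124 123 129 127 126 128 127 128 125 128 126  96  81
   79  89 167 166 173]
 [127 126 124 124 124 126 123 129 129 129 129 127 127 125 125 128  98  81
   78 114 166 169 167]
 [125 124 126 120 128 123 122 126 125 124 126 125 126 125 127 127  82  79
   77 130 170 165 172]
 [123 125 124 124 123 122 123 125 127 126 126 126 126 128 127 131  88  79
   77 143 169 165 171]
 [125 121 123 128 125 127 133 133 133 135 130  78  63  73  77  83  77  79
   76 177 169 167 172]
 [124 128 122 126 127 130  55  76  77  73  77  91  86  87  83  86  78  79
   74 178 169 166 168]
 [128 124 124 126 127 131  41  83
[... 1911 characters left out ...]
-0.066, -0.007, -0.0, 0.0, -0.323]
2 [0.784, -0.04, -0.007, -0.0, 0.0, -0.323]
3 [0.785, -0.013, -0.007, -0.0, 0.0, -0.323]
4 [0.785, 0.013, -0.007, -0.0, 0.0, -0.323]
5 [0.784, 0.04, -0.007, -0.0, 0.0, -0.323]
6 [0.782, 0.066, -0.007, -0.0, 0.0, -0.323]
7 [0.779, 0.093, -0.007, -0.0, 0.0, -0.323]
8 [0.776, 0.119, -0.007, -0.0, 0.0, -0.323]
9 [0.771, 0.145, -0.007, -0.0, 0.0, -0.323]
10 [0.766, 0.171, -0.007, -0.0, 0.0, -0.323]
11 [0.76, 0.197, -0.007, -0.0, 0.0, -0.323]
12 [0.753, 0.222, -0.007, -0.0, 0.0, -0.323]
13 [0.745, 0.248, -0.007, -0.0, 0.0, -0.323]
14 [0.736, 0.273, -0.007, -0.0, 0.0, -0.323]
15 [0.726, 0.297, -0.007, -0.0, 0.0, -0.323]
16 [0.716, 0.322, -0.007, -0.0, 0.0, -0.323]
```

Two chips of the +y pair lie side by side, one against the tray's plate-side wall, where the x margin is thin. I will look at them closer, from straight above.

Call:
move_arm(plan=[[[0,0.4,0.6,0,0,0,-1],[0,0.4,0.6,0,0,0,-1],[0,0.4,0.6,0,0,0,-1],[0,0.4,0.6,0,0,0,-1],[0,0.4,0.6,0,0,0,-1],[0,0.3,0.5,0,0,0,-1],[0,0,0,0,0,0,-1],[0,0,0,0,0,0,-1],[0,0,0,0,0,0,-1],[0,0,0,0,0,0,-1]]])

```text
clock: 25.3
position: [0.4757, 0.0189, 0.1282]
tool_rot: [3.141, -0.0, 1.346]
force: [0.3, -0.6, -1.2]
grip_width: 0.0192
finger_force: 69.0
```

```bash
python3 - <<'E'
from h import *
o=np.array([.5663,-.0101]);R=Rn.from_euler('z',-12.9,degrees=True).as_matrix()[:2,:2]
s=observe();print(s["position"])
im,K,M=cam("wrist");g=cv2.cvtColor(im,cv2.COLOR_RGB2GRAY);np.savez("w9.npz",img=im,K=K,M=M)
P=lambda x,y,z:proj(K,M,[*(o+R@(np.array([x,y])/1000)),z/1000])
for q in [(-85,73,40),(-85,73,4),(-85,73,12),(-95,73,12),(-95,73,8)]:print(q,P(*q).round(1))
u,v=P(-95,73,10).round().astype(int);np.set_printoptions(linewidth=250);print(u-18,v-16);print(g[v-16:v+17:2,u-18:u+22])
E
```

```text
[0.4757155  0.01893389 0.12819988]
(-85, 73, 40) [328.6 105.5]
(-85, 73, 4) [327.  101.9]
(-85, 73, 12) [327.3 102.6]
(-95, 73, 12) [314.7 102.6]
(-95, 73, 8) [314.7 102.3]
297 86
[[119 122 115 118 121 117 120 122 119 120 118 121 120 123 120 120 122 121 122 123 121 121 118 117 119 116 118 119 122 122 125  64  76 168 159 158 160 156 161 161]
 [117 119 118 116 118 115 117 121 122 119 124 123 119 121 118 119 122 122 120 118 120 117 120 119 119 121 121 121 121 122 122  68  75 169 159 161 159 159 160 164]
 [118 119 118 120 119 121 121 123 122 122 120 123 122 118 121 119 124 125 123 126 127 129 126 127 125 125 125 125 125 124 124  68  77 168 161 158 161 157 157 163]
 [117 121 119 122 120  96  78  58  63  63  65  62  64  60  68 130 122  78  73  80  78  81  84  85  82  82  79  80  80 100 112  67  79 167 160 162 157 158 158 165]
 [122 118 123 122 125  77  74  76  75  73  73  73  70  71  72  93 125  80  78  81  80  81  84  85  81  82  82  81  80  84 113  65  82 165 160 160 162 159 160 161]
 [125 121 123 121 127  76  75  81  76  78  81  82  76  76  76  97 128  70  76  80  80  80  83  80  80  81
[... 1151 characters left out ...]
78  81  92  74 120 164 160 165 162 158 164 165]
 [123 120 121 121 121  96  47  54  53  55  51  55  56  53  59 104 127 121  72  79  85  78  78  80  77  73  80  79  76  75  76  74 125 167 161 161 160 157 162 166]
 [120 121 120 118 120 121 123 124 122 123 125 121 122 123 122 122 120 121 123 128 126 127 125 121 127 125 124 126 127 125  93  69 126 166 158 161 160 158 164 163]
 [121 118 124 121 119 120 118 122 121 121 117 122 125 120 120 119 120 120 119 120 123 117 118 120 120 120 119 119 122 121  92  73 137 166 161 164 159 156 166 163]
 [117 121 118 119 121 119 119 119 120 121 118 117 123 117 121 121 120 120 120 119 120 120 118 121 116 121 118 119 122 121  89  70 138 161 158 164 160 157 161 162]]
```

The close view settles it: the disc stands on edge at x ≈ -100. The block measures 9.8 x 17 mm, so it lies flat, centred at x ≈ -91 with a gap to the wall. All five chips are in the tray, so I put the scraper back where it was.

```bash
python3 plan.py 0.4594 0.2938 0.15 110 17
```

```text
t 25.35 at [0.4757 0.0189 0.1282] [179.96  -0.    77.14] q [ 0.24  0.43 -0.52  2.03  0.31  0.75 -0.69] F [ 0.1  0.6 -2.3] w 0.0188
0 [0.778, -0.227, -0.064, 0.0, 0.0, -0.322]
1 [0.785, -0.2, -0.064, 0.0, 0.0, -0.322]
2 [0.791, -0.174, -0.064, 0.0, 0.0, -0.322]
3 [0.796, -0.147, -0.064, 0.0, 0.0, -0.322]
4 [0.801, -0.12, -0.064, 0.0, 0.0, -0.322]
5 [0.805, -0.093, -0.064, 0.0, 0.0, -0.322]
6 [0.807, -0.066, -0.064, 0.0, 0.0, -0.322]
7 [0.809, -0.039, -0.064, 0.0, 0.0, -0.322]
8 [0.81, -0.011, -0.064, 0.0, 0.0, -0.322]
9 [0.81, 0.016, -0.064, 0.0, 0.0, -0.322]
10 [0.809, 0.043, -0.064, 0.0, 0.0, -0.322]
11 [0.807, 0.071, -0.064, 0.0, 0.0, -0.322]
12 [0.804, 0.098, -0.064, 0.0, 0.0, -0.322]
13 [0.8, 0.125, -0.064, 0.0, 0.0, -0.322]
14 [0.796, 0.152, -0.064, 0.0, 0.0, -0.322]
15 [0.79, 0.179, -0.064, 0.0, 0.0, -0.322]
16 [0.784, 0.205, -0.064, 0.0, 0.0, -0.322]
```

Call:
move_arm(plan=[[[0.78,-0.23,-0.3,0,0,-0.32,-1],[0.78,-0.2,-0.3,0,0,-0.32,-1],[0.79,-0.17,-0.3,0,0,-0.32,-1],[0.8,-0.15,-0.2,0,0,-0.32,-1],[0.8,-0.12,0,0,0,-0.32,-1],[0.8,-0.09,0,0,0,-0.32,-1],[0.81,-0.07,0,0,0,-0.32,-1],[0.81,-0.04,0,0,0,-0.32,-1],[0.81,-0.01,0,0,0,-0.32,-1],[0.81,0.02,0,0,0,-0.32,-1]]])

```text
clock: 26.35
position: [0.4661, 0.1819, 0.1496]
tool_rot: [-3.141, -0.0, 1.684]
force: [0.1, -0.1, -1.0]
grip_width: 0.0189
finger_force: 69.0
```

Call:
move_arm(plan=[[[0.81,0.04,0,0,0,-0.32,-1],[0.81,0.07,0,0,0,-0.32,-1],[0.8,0.1,0,0,0,-0.32,-1],[0.8,0.12,0.2,0,0,-0.32,-1],[0.8,0.15,0.4,0,0,-0.32,-1],[0.79,0.18,0.6,0,0,-0.32,-1],[0.78,0.2,0.7,0,0,-0.32,-1],[0,0,0.7,0,0,0,-1],[0,0,0.7,0,0,0,-1],[0,0,0.5,0,0,0,-1]]])

```text
clock: 27.35
position: [0.4594, 0.293, 0.0723]
tool_rot: [-3.141, 0.001, 1.915]
force: [-0.2, 0.5, -0.6]
grip_width: 0.019
finger_force: 69.0
```

```bash
python3 plan.py 0.4594 0.2938 0.05 110 1
```

```text
t 27.35 at [0.4594 0.293  0.0723] [-1.7994e+02  4.0000e-02  1.0974e+02] q [-0.24  0.64 -0.62  1.89  0.52  0.77 -0.79] F [-0.2  0.5 -0.6] w 0.019
0 [0.037, 0.013, 1.116, -0.01, 0.006, -0.043]
```

Call:
move_arm(plan=[[[0,0,0.3,0,0,0,-1],[0,0,0.3,0,0,0,-1],[0,0,0.3,0,0,0,-1],[0,0,0.2,0,0,0,-1],[0,0,0.1,0,0,0,-1],[0,0,0,0,0,0,-1],[0,0,0,0,0,0,-1],[0,0,0,0,0,0,-1],[0,0,0,0,0,0,-1],[0,0,0,0,0,0,-1]]])

```text
clock: 28.35
position: [0.4596, 0.2938, 0.0498]
tool_rot: [3.142, -0.0, 1.916]
force: [-0.3, -0.1, -1.8]
grip_width: 0.0191
finger_force: 69.0
```

Call:
move_arm(plan=[[[0,0,0.03,0,0,0,-1],[0,0,0,0,0,0,-1],[0,0,0,0,0,0,0.2],[0,0,0,0,0,0,1],[0,0,0,0,0,0,1],[0,0,0,0,0,0,1],[0,0,-0.4,0,0,0,1],[0,0,-0.8,0,0,0,1],[0,0,-0.9,0,0,0,1],[0,0,-0.9,0,0,0,1]]])

```text
clock: 29.35
position: [0.4596, 0.294, 0.1111]
tool_rot: [3.141, -0.0, 1.916]
force: [0.6, 0.4, 0.3]
grip_width: 0.0849
finger_force: 0.0
```

```bash
python3 - <<'E'
from h import *
im,K,M=cam("top")
hsv=cv2.cvtColor(im,cv2.COLOR_RGB2HSV);m=((hsv[...,1]<60)&(hsv[...,2]>130)).astype(np.uint8);m[185:218,400:440]*=2
for ct in cv2.findContours((m==2).astype(np.uint8),0,2)[0]:
    if cv2.contourArea(ct)>50:
        r=cv2.minAreaRect(ct);w=np.array([onz(K,M,p,.01)[:2] for p in cv2.boxPoints(r)]);print("spacer",w.mean(0),r)
E
python3 plan.py 0.47 -0.30 0.2 100 34 | sed -n 1,2p
```

```text
spacer [ 0.46217823 -0.32072852] ((420.7235107421875, 200.505859375), (18.65601921081543, 29.61100959777832), 77.47119140625)
t 29.4 at [0.4606 0.2948 0.1137] [ 1.7979e+02 -5.0000e-02  1.0978e+02] q [-0.21  0.58 -0.65  1.87  0.46  0.85 -0.75] F [2.  1.9 4.4] w 0.0857
0 [-0.828, -0.283, -0.129, 0.001, -0.0, 0.048]
```

Call:
move_arm(plan=[[[0,0,-1,0,0,0.64,1],[0,0,-1,0,0,0.64,1],[-0.5,-0.1,-0.8,0,0,0,1],[-1,-0.21,-0.5,0,0,0,1],[-1,-0.21,-0.5,0,0,0,1],[-1,-0.21,-0.5,0,0,0,1],[-1,-0.21,0,0,0,0,1],[-1,-0.21,0,0,0,0,1],[-1,-0.21,0,0,0,0,1],[-1,-0.21,0,0,0,0,1]]])

```text
clock: 30.4
position: [0.4603, 0.1398, 0.1963]
tool_rot: [3.141, 0.0, 1.782]
force: [-0.4, 0.0, -0.1]
grip_width: 0.0857
finger_force: 0.0
```

Call:
move_arm(plan=[[[-1,-0.21,0,0,0,0,1],[-1,-0.21,0,0,0,0,1],[-1,-0.21,0,0,0,0,1],[-1,-0.21,0,0,0,0,1],[-1,-0.21,0,0,0,0,1],[-1,-0.21,0,0,0,0,1],[-1,-0.21,0,0,0,0,1],[-1,-0.21,0,0,0,0,1],[-1,-0.21,0,0,0,0,1],[-1,-0.21,0,0,0,0,1]]])

```text
clock: 31.4
position: [0.4612, -0.0645, 0.1962]
tool_rot: [3.141, 0.0, 1.782]
force: [-0.2, -0.5, -0.4]
grip_width: 0.0852
finger_force: 0.0
```

Call:
move_arm(plan=[[[-1,-0.21,0,0,0,0,1],[-1,-0.21,0,0,0,0,1],[-1,-0.21,0,0,0,0,1],[-1,-0.21,0,0,0,0,1],[-1,-0.21,0,0,0,0,1],[-1,-0.21,0,0,0,0,1],[-1,-0.21,0,0,0,0,1],[-1,-0.21,0,0,0,0,1],[0,0,0,0,0,0,1],[0,0,0,0,0,0,1]]])

```text
clock: 32.4
position: [0.4619, -0.2272, 0.1959]
tool_rot: [3.141, 0.0, 1.782]
force: [0.7, 0.3, 0.9]
grip_width: 0.0857
finger_force: 0.0
```

```bash
cat > sp.py <<'E'
from h import *
def spacer(z,box,show=True):
    im,K,M=cam("wrist");hsv=cv2.cvtColor(im,cv2.COLOR_RGB2HSV)
    m=np.zeros(im.shape[:2],np.uint8);x0,x1,y0,y1=box
    m[y0:y1,x0:x1]=((hsv[...,1]<60)&(hsv[...,2]>130))[y0:y1,x0:x1]
    for ct in cv2.findContours(m,0,2)[0]:
        if cv2.contourArea(ct)>600:
            r=cv2.minAreaRect(ct);w=np.array([onz(K,M,p,z)[:2] for p in cv2.boxPoints(r)]);e=[w[1]-w[0],w[2]-w[1]];L=[np.linalg.norm(v) for v in e];l=e[int(np.argmax(L))]
            print("px",np.round(r[0]),np.round(r[1]),"sides",np.round(L,4),"centre",w.mean(0).round(4),"long deg",(np.degrees(np.arctan2(l[1],l[0]))%180).round(1))
E
python3 - <<'E'
from sp import *
s=observe();print(s["clock"],s["position"],np.degrees(s["tool_rot"]))
spacer(.01,(0,640,0,400))
# scraper still upright where left?
im,K,M=cam("scene");print("scene px expected grip top",proj(K,M,[.4593,.2935,.085]).round(1))
h=cv2.cvtColor(im,cv2.COLOR_RGB2HSV);mm=((h[...,2]>165)&(h[...,1]>60)&(h[...,1]<150)).astype(np.uint8);k=np.zeros_like(mm);k[265:325,405:465]=mm[265:325,405:465]
for ct in cv2.findContours(k,0,2)[0]:
    if cv2.contourArea(ct)>20: print(np.round(cv2.minAreaRect(ct)[0],1))
E
```

```text
32.4 [ 0.46187519 -0.22718202  0.19588762] [1.79961632e+02 6.62489248e-03 1.02073782e+02]
px [223. 326.] [51. 79.] sides [0.1017 0.0701] centre [ 0.3949 -0.4539] long deg 37.8
px [298. 240.] [64. 45.] sides [0.0488 0.0793] centre [ 0.462  -0.3198] long deg 102.3
px [440.  60.] [120. 311.] sides [0.2802 0.1098] centre [ 0.5578 -0.1083] long deg 12.1
scene px expected grip top [441.  277.8]
[448.5 303.5]
[420.4 289.7]
[439. 278.]
```

The scraper still stands where I left it. The spacer measures 49 x 79 mm at (0.462, -0.320), long side at 102°, and the two views agree at z = 10 mm.

Call:
move_arm(plan=[[[-0.91,-0.19,0.8,0,0,0,1],[-0.91,-0.19,0.8,0,0,0,1],[-0.91,-0.19,0.8,0,0,0,1],[-0.91,-0.19,0.8,0,0,0,1],[-0.9,-0.2,0.9,0,0,0,1],[0,0,0.9,0,0,0,1],[0,0,0.9,0,0,0,1],[0,0,0.9,0,0,0,1],[0,0,0.9,0,0,0,1],[0,0,0.6,0,0,0,1]]])

```text
clock: 33.5
position: [0.4622, -0.3192, 0.0283]
tool_rot: [-3.141, -0.001, 1.783]
force: [0.1, -0.4, 0.2]
grip_width: 0.0852
finger_force: 0.0
```

Call:
move_arm(plan=[[[0,0,0.6,0,0,0,1],[0,0,0.5,0,0,0,1],[0,0,0.3,0,0,0,1],[0,0,0.1,0,0,0,1],[0,0,0,0,0,0,1],[0,0,0,0,0,0,1],[0,0,0,0,0,0,1],[0,0,0,0,0,0,1],[0,0,0,0,0,0,1],[0,0,0,0,0,0,1]]])

```text
clock: 34.5
position: [0.4621, -0.3202, -0.0008]
tool_rot: [3.142, 0.0, 1.782]
force: [-0.1, 0.3, -0.4]
grip_width: 0.0854
finger_force: 0.0
```

Call:
move_arm(plan=[[[0,0,0,0,0,0,-1],[0,0,0,0,0,0,-1],[0,0,0,0,0,0,-1],[0,0,0,0,0,0,-1],[0,0,0,0,0,0,-1],[0,0,0,0,0,0,-1],[0,0,0,0,0,0,-1],[0,0,0,0,0,0,-1],[0,0,0,0,0,0,-1],[0,0,0,0,0,0,-1]]], grip_force=50)

```text
clock: 35.5
position: [0.4621, -0.3202, -0.0009]
tool_rot: [3.142, 0.0, 1.782]
force: [0.6, -0.4, -0.3]
grip_width: -0.0001
finger_force: 0.0
```

```bash
python3 - <<'E'
from sp import *
spacer(.01,(0,640,0,400))
im,K,M=cam("top");arm=cv2.cvtColor(im,cv2.COLOR_RGB2HSV);m=((arm[...,1]<60)&(arm[...,2]>130)).astype(np.uint8);k=np.zeros_like(m);k[180:222,400:450]=m[180:222,400:450]
for ct in cv2.findContours(k,0,2)[0]:
    if cv2.contourArea(ct)>10:
        r=cv2.minAreaRect(ct);print("top",r,onz(K,M,r[0],.01))
im,K,M=cam("scene");h=cv2.cvtColor(im,cv2.COLOR_RGB2HSV);m=((h[...,1]<70)&(h[...,2]>130)).astype(np.uint8);k=np.zeros_like(m);k[150:190,245:310]=m[150:190,245:310]
for ct in cv2.findContours(k,0,2)[0]:
    if cv2.contourArea(ct)>5: r=cv2.minAreaRect(ct);print("scene",r,onz(K,M,r[0],.01))
wi,K,M=cam("wrist");hw=cv2.cvtColor(wi,cv2.COLOR_RGB2HSV)
for q in [(0.462,-.32,.01),(.462,-.32,0),(.454,-.281,.01),(.47,-.359,.01)]: print(q,proj(K,M,q).round())
s=observe();print(s["finger_force"],s["grip_width"],s["force"])
print(hw[180:400:12,300:336:6,2]);print(hw[180:400:12,300:336:6,1])
E
```

```text
px [314. 244.] [135. 103.] sides [0.0489 0.0763] centre [ 0.4619 -0.3184] long deg 104.8
top ((413.7882080078125, 202.04705810546875), (18.656021118164062, 15.402063369750977), 77.47119140625) [ 0.4579475  -0.30157092  0.01      ]
scene ((275.6933898925781, 169.05189514160156), (28.652931213378906, 13.986515998840332), 29.05460548400879) [ 0.46710946 -0.31846472  0.01      ]
scene ((264.0384826660156, 151.3076934814453), (6.471832275390625, 2.5495097637176514), 11.309932708740234) [ 0.44663824 -0.43884831  0.01      ]
(0.462, -0.32, 0.01) [314. 251.]
(0.462, -0.32, 0) [314. 242.]
(0.454, -0.281, 0.01) [315. 176.]
(0.47, -0.359, 0.01) [313. 316.]
0.0 -0.0005510076268196158 [ 0.11383432  0.11859707 -0.95967367]
[[226 226 223 224 225 222]
 [228 228 224 227 226 224]
 [226 227 226 227 227 225]
 [227 229 226 226 226 224]
 [227 228 225 225 225 223]
 [226 226 224 224 225 225]
 [231 109  82  81 106 114]
 [105 102  65  68 102 102]
 [101 100  59  58 101 100]
 [ 98  99  58  57  97 100]
 [ 44 238  72  84 234  52]
 [ 51  50  86  81  47  51]
 [ 45  43  87  81  45  41]
 [ 47  45  85  81  43  43]
 [ 42  62  94  95  51  42]
 [ 43  60 146 149  56  34]
 [ 42  39 137 143  35  31]
 [ 33  33 136 144  32  32]
 [ 35  29  29  34  34  32]]
[[ 36  35  40  33  36  38]
 [ 37  35  36  35  37  41]
 [ 37  35  36  35  36  36]
 [ 37  36  39  37  36  39]
 [ 38  35  39  39  37  38]
 [ 36  37  38  41  41  41]
 [ 44  14  31  44  14  29]
 [ 15   3  35  15   5   8]
 [ 10   8  26  40   5   3]
 [ 10   5  22  31  11  10]
 [ 17  17  11   9  14  25]
 [ 20  36  15   9  11  20]
 [  0   6  21  19  11  19]
 [ 16  11  21  22  12  12]
 [  6   8  65  51  15  12]
 [  6   4 119 111  18  23]
 [ 18  13 112 116  15  33]
 [ 15  70 114 112 104  24]
 [  0  18  35  30  23  32]]
```

```bash
python3 - <<'E'
from sp import *
wi,K,M=cam("wrist");g=cv2.cvtColor(wi,cv2.COLOR_RGB2GRAY);np.set_printoptions(linewidth=250)
print(g[234:300:3,276:356:4])
s=observe();T=Rn.from_euler('xyz',s["tool_rot"]);p0=s["position"]
for x in (.011,.0,-.011):
  for z in (0,-.01,-.02,-.03): print(x,z,proj(K,M,p0+T.apply([x,0,z])).round(1),proj(K,M,p0+T.apply([x,.01,z])).round(1))
E
```

```text
[[203 203 207 209 204 199 203 203 205 202 199 207 202 199 205 203 199 205 203 206]
 [199 202 204 206 205 201 201 201 206 203 204 205 203 202 204 202 199 207 203 206]
 [201 202 206 207 206 199 204 204 206 204 202 205 202 198 204 204 200 205 200 206]
 [200 201 206 205 205 199 205 203 206 204 203 204 204 202 208 203 202 207 204 205]
 [200 201 204 205 205 198 202 202 206 203 204 204 201 203 204 203 201 206 204 204]
 [201 202 204 204 207 201 201 202 206 204 203 207 203 202 207 202 200 205 202 206]
 [198 200 203 206 207 198 204 102 103  81  71 103 101 101 204 203 199 205 202 207]
 [199 201 203 203 206 198 178 104 104  64  69 106 103 104 208 202 199 207 205 204]
 [201 201 206 205 205 201 144 102  97  67  68 108 100 101 212 203 197 207 201 207]
 [200 201 204 205 208 203 117 101 100  68  63 105 102  97 218 205 202 206 205 206]
 [200 200 203 116  48  52 104 101 103  55  66 108  99 104  50  55  54 225 205 209]
 [201 199 213  58  60  65 107  99 100  56  63 109 100 101  65  64  65  51 208 209]
 [200 201  44  64  63  60 104 101  98  57  65 105 102  99  76  66  63  67 127 208]
 [200 205  54  62  61
[... 488 characters left out ...]
52  58  58  57  95  96  95  54  55  76  94  96  98  54  56  57  56 225]
 [196  36  53  56  53  54  98  96  94  48  56  75  95  96  99  54  55  54  55 132]
 [201  46  53  51  55  54  90  86  84  40  51  62  87  86  93  53  48  50  56  95]]
0.011 0 [314.2 223.1] [333.1 223.1]
0.011 -0.01 [314.1 231. ] [334. 231.]
0.011 -0.02 [314.1 239.7] [335.  239.7]
0.011 -0.03 [314.  249.5] [336.2 249.5]
0.0 0 [314.2 241.9] [332.7 241.9]
0.0 -0.01 [314.2 250.5] [333.6 250.5]
0.0 -0.02 [314.1 260.2] [334.6 260.2]
0.0 -0.03 [314.  270.9] [335.8 270.9]
-0.011 0 [314.2 259.9] [332.4 259.9]
-0.011 -0.01 [314.2 269.4] [333.3 269.4]
-0.011 -0.02 [314.1 279.8] [334.2 279.8]
-0.011 -0.03 [314.  291.4] [335.3 291.4]
```

Call:
move_arm(plan=[[[0,0,0,0,0,0,1],[0,0,0,0,0,0,1],[0,0,0,0,0,0,1],[0,0,0,0,0,0,1],[0,0,0,0,0,0,1],[0,0,0.5,0,0,0,1],[0,0,0.4,0,0,0,1],[0,0,0,0,0,0,1],[0,0,0,0,0,0,1],[0,0,0,0,0,0,1]]])

```text
clock: 36.75
position: [0.4622, -0.3201, -0.0189]
tool_rot: [3.142, -0.0, 1.782]
force: [0.3, 1.1, 0.2]
grip_width: 0.0852
finger_force: 0.0
```

```bash
python3 - <<'E'
from sp import *
wi,K,M=cam("wrist");g=cv2.cvtColor(wi,cv2.COLOR_RGB2GRAY);np.set_printoptions(linewidth=250)
s=observe();T=Rn.from_euler('xyz',s["tool_rot"]);p0=s["position"];print(s["clock"],p0,s["force"])
for y in (-.0425,.0425):
  for z in (-.03,-.04,-.05): print(y,z,"front tip",proj(K,M,p0+T.apply([.011,y,z])).round(1),"mid",proj(K,M,p0+T.apply([0,y,z])).round(1))
print(g[236:320:4,150:250:4]);print(g[236:320:4,385:490:4])
# spacer ends
for q in [(.4374,-.3148,.01),(.4867,-.326,.01)]: print(proj(K,M,q).round())
E
```

```text
36.8 [ 0.46225368 -0.32017276 -0.01875268] [ 0.33436304 -0.08096027  0.13060507]
-0.0425 -0.03 front tip [219.6 249.7] mid [221.8 271.1]
-0.0425 -0.04 front tip [213.6 260.7] mid [216.  283.2]
-0.0425 -0.05 front tip [206.7 273.2] mid [209.4 296.9]
0.0425 -0.03 front tip [408.6 249.7] mid [406.5 271.2]
0.0425 -0.04 front tip [414.5 260.8] mid [412.2 283.3]
0.0425 -0.05 front tip [421.2 273.3] mid [418.6 297. ]
[[118 112 117 118 121 121 123 118 115 117 122 118 122 116 113 115 115 113 120 121 120 118 116 119 122]
 [115 117 115 119 122 125 120 118 120 119 120 120 117 117 114 115 115 118 120 124 121 118 117 122 122]
 [114 119 117 117 122 125 122 119 118 121 120 120 116 116 117 112 115 116 123 122 118 118 120 124 121]
 [118 111 117 118 124 128 117 120 119 121 119 118 118 119 116 113 115 117 120 119 122 117 120 125 121]
 [115 114 118 122 121 125 120 120 119 119 122 117 116 114 115 110 114 121 122 121 122 117 118 115 120]
 [114 117 122 118 124 123 118 121 120 121 119 121 118 116 115 113 118 119 123 120 120 116 120 121 123]
 [117 114 119 120 123 122 117 121 120 119 120 119 116 117 115 111 11
[... 3133 characters left out ...]
 116 116]
 [122 116 119 121 123 122 119 128  42  50  45  41  41  44  41  90  90  89  47  57  42 123 119 116 116 118 111]
 [122 117 124 122 121 124 126 128  43  47  44  44  43  39  45  93  86  87  86  40  43  40 119 117 114 113 111]
 [122 121 122 124 121 118 122 127  44  46  39  49  46  43  36  38  90  84  86  63  37  41  77 115 115 116 114]
 [116 123 121 122 126 124 125 126  47  45  45  37  41  38  38  44  95  87  86  87  43  41  40 119 115 112 116]
 [121 121 123 123 119 120 126 123  38  40  44  45  42  42  39  41  35  88  89  86  91  41  41  33 116 117 120]
 [120 120 125 119 124 127 125 118 122  45  46  41  43  36  39  36  39  64  87  86  86  32  40  39  80 116 118]]
[263. 249.]
[362. 290.]
```

The fingertips really end about 31 mm behind the reported TCP when shut and 45 mm when open, which is why the fingers closed above the spacer. The spacer was not moved. I will go 13 mm lower and close again.

Call:
move_arm(plan=[[[0,0,0.4,0,0,0,1],[0,0,0.26,0,0,0,1],[0,0,0,0,0,0,1],[0,0,0,0,0,0,-1],[0,0,0,0,0,0,-1],[0,0,0,0,0,0,-1],[0,0,0,0,0,0,-1],[0,0,0,0,0,0,-1],[0,0,0,0,0,0,-1],[0,0,0,0,0,0,-1]]], grip_force=60)

```text
clock: 37.8
position: [0.4622, -0.3202, -0.0316]
tool_rot: [3.141, 0.0, 1.782]
force: [-2.4, 1.3, 9.3]
grip_width: 0.0481
finger_force: 61.2
```

Call:
move_arm(plan=[[[0,0,-0.4,0,0,0,-1],[0,0,-0.8,0,0,0,-1],[0,0,-0.8,0,0,0,-1],[0,0,-0.8,0,0,0,-1],[0,0,-0.8,0,0,0,-1],[0,0,-0.8,0,0,0,-1],[0,0,-0.8,0,0,0,-1],[0,0,-0.3,0,0,0,-1],[0,0,0,0,0,0,-1],[0,0,0,0,0,0,-1]]])

```text
clock: 38.8
position: [0.4619, -0.3201, 0.0777]
tool_rot: [-3.141, -0.0, 1.782]
force: [0.9, -0.7, -2.1]
grip_width: 0.048
finger_force: 62.7
```

```bash
cat > seat.py <<'E'
from h import *
o=np.array([.5663,-.0101]);R=Rn.from_euler('z',-12.9,degrees=True).as_matrix()[:2,:2]
def seat(im,K,M):
    g=cv2.cvtColor(im,cv2.COLOR_RGB2GRAY).astype(float)
    P=lambda q:proj(K,M,[*(o+R@(np.array(q)/1000)),.04])
    res={}
    for n,a,b,nrm in [("x-",(-61.3,8),(-61.3,82),(1,0)),("x+",(-8.7,8),(-8.7,82),(1,0)),("y-",(-56,3.7),(-14,3.7),(0,1)),("y+",(-56,86.3),(-14,86.3),(0,1))]:
        ds=[]
        for t in np.linspace(0,1,40):
            c=np.array(a)+t*(np.array(b)-np.array(a));off=np.arange(-7,7.01,.25)
            pts=np.array([P(c+k*np.array(nrm)) for k in off],np.float32)
            if (pts<3).any() or (pts[:,0]>635).any() or (pts[:,1]>395).any(): continue
            v=cv2.remap(g.astype(np.float32),pts[:,0][None],pts[:,1][None],cv2.INTER_LINEAR)[0]
            w=np.clip(np.median(v)-12-v,0,None)
            if w.sum()>10: ds.append((t,(w*off).sum()/w.sum()))
        if len(ds)>8:
            ds=np.array(ds);m=np.abs(ds[:,1]-np.median(ds[:,1]))<1.5;f=np.polyfit(ds[m,0],ds[m,1],1);print(n,"offset mm",np.median(ds[:,1]).round(2),"tilt mm end to end",f[0].round(2),m.sum())
        else: print(n,"not seen",len(ds))
E
python3 - <<'E'
from seat import *
for n in ("w8","w9"):
    d=np.load(n+".npz");print(n);seat(d["img"],d["K"],d["M"])
from sp import *
im,K,M=cam("wrist");seat(im,K,M) if 0 else None
E
python3 plan.py 0.5422 0.0416 0.08 77.1 20
```

```text
w8
x- offset mm 0.24 tilt mm end to end 0.05 40
x+ offset mm -0.47 tilt mm end to end 0.12 40
y- offset mm 1.01 tilt mm end to end -0.01 40
y+ offset mm 0.25 tilt mm end to end -0.01 40
w9
x- offset mm 0.31 tilt mm end to end 0.07 40
x+ offset mm -0.4 tilt mm end to end 0.08 40
y- offset mm 1.02 tilt mm end to end 0.06 40
y+ offset mm 0.22 tilt mm end to end 0.06 40
t 38.85 at [ 0.4618 -0.32    0.0774] [-1.7997e+02 -3.0000e-02  1.0210e+02] q [ 0.83  0.62 -0.45  1.85  0.38  0.76  0.37] F [ 0.7 -0.6 -0.5] w 0.0478
0 [0.842, 0.386, -0.006, -0.0, -0.0, 0.208]
1 [0.85, 0.368, -0.006, -0.0, -0.0, 0.208]
2 [0.858, 0.349, -0.006, -0.0, -0.0, 0.208]
3 [0.865, 0.33, -0.006, -0.0, -0.0, 0.208]
4 [0.872, 0.311, -0.006, -0.0, -0.0, 0.208]
5 [0.879, 0.292, -0.006, -0.0, -0.0, 0.208]
6 [0.885, 0.273, -0.006, -0.0, -0.0, 0.208]
7 [0.891, 0.253, -0.006, -0.0, -0.0, 0.208]
8 [0.896, 0.234, -0.006, -0.0, -0.0, 0.208]
9 [0.901, 0.214, -0.006, -0.0, -0.0, 0.208]
10 [0.905, 0.195, -0.006, -0.0, -0.0, 0.208]
11 [0.909, 0.175, -0.006, -0.0, -0.0, 0.208]
12 [0.913, 0.155, -0.006, -0.0, -0.0, 0.208]
13 [0.916, 0.135, -0.006, -0.0, -0.0, 0.208]
14 [0.919, 0.115, -0.006, -0.0, -0.0, 0.208]
15 [0.921, 0.095, -0.006, -0.0, -0.0, 0.208]
16 [0.923, 0.075, -0.006, -0.0, -0.0, 0.208]
17 [0.924, 0.055, -0.006, -0.0, -0.0, 0.208]
18 [0.925, 0.035, -0.006, -0.0, -0.0, 0.208]
19 [0.926, 0.014, -0.006, -0.0, -0.0, 0.208]
```

Call:
move_arm(plan=[[[0.84,0.39,0,0,0,0.21,-1],[0.85,0.37,0,0,0,0.21,-1],[0.86,0.35,0,0,0,0.21,-1],[0.86,0.33,0,0,0,0.21,-1],[0.87,0.31,0,0,0,0.21,-1],[0.88,0.29,0,0,0,0.21,-1],[0.88,0.27,0,0,0,0.21,-1],[0.89,0.25,0,0,0,0.21,-1],[0.9,0.23,0,0,0,0.21,-1],[0.9,0.21,0,0,0,0.21,-1]]])

```text
clock: 39.85
position: [0.502, -0.1386, 0.0772]
tool_rot: [-3.14, -0.0, 1.561]
force: [-0.5, -1.1, -0.9]
grip_width: 0.0484
finger_force: 62.7
```

Call:
move_arm(plan=[[[0.9,0.2,0,0,0,0.21,-1],[0.91,0.18,0,0,0,0.21,-1],[0.91,0.16,0,0,0,0.21,-1],[0.92,0.14,0,0,0,0.21,-1],[0.92,0.12,0,0,0,0.21,-1],[0.92,0.1,0,0,0,0.21,-1],[0.92,0.08,0,0,0,0.21,-1],[0.92,0.06,0,0,0,0.2,-1],[0.92,0.04,0,0,0,0.2,-1],[0.92,0.01,0,0,0,0.2,-1]]])

```text
clock: 40.85
position: [0.5433, 0.0414, 0.0772]
tool_rot: [-3.14, 0.0, 1.345]
force: [0.7, -0.6, -0.9]
grip_width: 0.048
finger_force: 62.7
```

Call:
move_arm(plan=[[[0,0,0,0,0,0,-1],[0,0,0.3,0,0,0,-1],[0,0,0.6,0,0,0,-1],[0,0,0.6,0,0,0,-1],[0,0,0.5,0,0,0,-1],[0,0,0,0,0,0,-1],[0,0,0,0,0,0,-1],[0,0,0,0,0,0,-1],[0,0,0,0,0,0,-1],[0,0,0,0,0,0,-1]]])

```text
clock: 41.85
position: [0.5439, 0.0407, 0.0382]
tool_rot: [3.141, -0.0, 1.345]
force: [-0.8, 0.0, -1.2]
grip_width: 0.0482
finger_force: 62.7
```

```bash
python3 plan.py 0.5423 0.0422 0.009 77.1 1; python3 - <<'E'
from sp import *
s=observe();z=s["position"][2]+.0316+.01;print("spacer top z",z)
im,K,M=cam("wrist");g=cv2.cvtColor(im,cv2.COLOR_RGB2GRAY);T=Rn.from_euler('xyz',s["tool_rot"])
for y in (-.025,0,.025): print(proj(K,M,s["position"]+T.apply([.04,y,-.0416])).round(1))
np.set_printoptions(linewidth=250)
u,v=proj(K,M,s["position"]+T.apply([.04,0,-.0416])).round().astype(int);print(v-20);print(g[v-20:v+20:2,u-60:u+61:6])
E
```

```text
t 41.85 at [0.5439 0.0407 0.0382] [ 1.7997e+02 -1.0000e-02  7.7070e+01] q [ 0.05  0.64 -0.32  1.92  0.33  0.63 -0.7 ] F [-0.8  0.  -1.2] w 0.0482
0 [0.058, -0.094, 1.461, 0.005, -0.002, -0.005]
spacer top z 0.07983061468154136
[251.  197.3]
[314.8 197.3]
[378.5 197.3]
177
[[149  82 147 149 153 149 152 149 152 150 149 147 151 147 150 151 153 151  76 152 153]
 [151  76 145 148 153 149 148 148 151 148 147 146 152 150 146 153 149 150  75 148 154]
 [150  77 145 147 152 151 150 150 148 152 150 147 150 148 149 152 150 148  72 148 151]
 [151  75 148 148 150 149 150 151 150 150 153 150 150 149 149 150 150 150  76 150 153]
 [150  76 148 145 151 152 151 149 149 151 150 147 151 148 150 153 150 153  77 148 155]
 [151  75 146 152 150 150 150 148 151 151 155 148 152 151 147 153 150 150  72 147 154]
 [152  79 153 154 161 155 155 157 158 160 159 158 160 161 161 161 156 157  77 156 155]
 [155  93  91  90  87  88  91  90  85  90  88  91  85  95  87  90  92  90  97  92 160]
 [ 94  98  90  94  95  96  98  93  94  90  95  93  94  93  92  94  93  96  98  96  91]
 [ 91  92  93  94  92  97  92  93  94  97  8
[... 213 characters left out ...]
67]
 [169 162 162 164 170 165 163 168 164 165 161 167 164 163 166 163 166 164 165 164 164]
 [168 162 163 164 170 166 160 165 165 165 165 165 162 162 164 166 163 163 167 161 164]
 [171 164 166 165 167 165 161 167 164 163 161 166 162 164 163 165 161 168 167 166 168]
 [168 164 163 164 170 166 160 168 167 165 165 165 163 161 164 167 164 163 166 163 168]
 [171 165 163 167 167 170 159 166 163 165 163 165 162 161 164 166 163 167 167 162 168]
 [167 166 163 165 171 165 160 164 165 166 159 169 165 163 162 165 163 164 166 164 169]
 [167 164 164 164 170 167 161 168 166 163 166 167 163 160 164 163 164 165 166 161 169]
 [167 164 164 166 170 167 161 164 162 165 163 168 166 164 164 165 166 161 170 162 167]]
```

The spacer's far edge is at row 197, as predicted for a level, centred grip, with the scribed lines showing at columns 260 and 362. I will lower it.

Call:
move_arm(plan=[[[0.06,-0.09,0,0,0,0,-1],[0,0,0.4,0,0,0,-1],[0,0,0.4,0,0,0,-1],[0,0,0.3,0,0,0,-1],[0,0,0.2,0,0,0,-1],[0,0,0.1,0,0,0,-1],[0,0,0.05,0,0,0,-1],[0,0,0.05,0,0,0,-1],[0,0,0,0,0,0,-1],[0,0,0,0,0,0,-1]]])

```text
clock: 42.9
position: [0.5422, 0.0422, 0.0085]
tool_rot: [3.141, 0.0, 1.345]
force: [-4.1, -0.6, 9.1]
grip_width: 0.0481
finger_force: 63.7
```

Call:
move_arm(plan=[[[0,0,0.05,0,0,0,-1],[0,0,0.04,0,0,0,-1],[0,0,0,0,0,0,-1],[0,0,0,0,0,0,-1],[0,0,0,0,0,0,-1],[0,0,0,0,0,0,-1],[0,0,0,0,0,0,-1],[0,0,0,0,0,0,-1],[0,0,0,0,0,0,-1],[0,0,0,0,0,0,-1]]])

```text
clock: 43.9
position: [0.5423, 0.0422, 0.0083]
tool_rot: [3.14, 0.001, 1.345]
force: [-16.3, -1.5, 48.0]
grip_width: 0.0484
finger_force: 68.0
```

Call:
move_arm(plan=[[[0,0,-0.08,0,0,0,-1],[0,0,0,0,0,0,-1],[0,0,0,0,0,0,1],[0,0,0,0,0,0,1],[0,0,0,0,0,0,1],[0,0,0,0,0,0,1],[0,0,-0.5,0,0,0,1],[0,0,-0.8,0,0,0,1],[0,0,-0.8,0,0,0,1],[0,0,0,0,0,0,-1]]])

```text
clock: 44.9
position: [0.5434, 0.0424, 0.052]
tool_rot: [3.139, -0.001, 1.345]
force: [1.2, -0.9, -0.4]
grip_width: 0.0735
finger_force: 0.0
```

Call:
move_arm(plan=[[[0,0,0,0,0,0,-1],[0,0,0,0,0,0,-1],[0,0,0,0,0,0,-1],[0,0,0,0,0,0,-1],[0,0,0,0,0,0,-1],[0,0,0.4,0,0,0,-1],[0,0,0.3,0,0,0,-1],[0,0,0,0,0,0,-1],[0,0,0,0,0,0,-1],[0,0,0,0,0,0,-1]]])

```text
clock: 45.9
position: [0.5422, 0.0423, 0.0357]
tool_rot: [3.142, -0.0, 1.345]
force: [0.3, -0.5, 0.0]
grip_width: 0.0
finger_force: 0.0
```

```bash
python3 - <<'E'
from seat import *
s=observe();print(s["clock"],s["position"],s["force"],s["grip_width"])
im,K,M=cam("wrist");g=cv2.cvtColor(im,cv2.COLOR_RGB2GRAY);hsv=cv2.cvtColor(im,cv2.COLOR_RGB2HSV)
# spacer +y edge at z .05: dark side face; scan along plate y
P=lambda x,y,z:proj(K,M,[*(o+R@(np.array([x,y])/1000)),z/1000])
for x in (-55,-45,-35,-25,-15):
    ys=np.arange(70,100,.5);v=[]
    for y in ys:
        q=P(x,y,50).astype(np.float32);v.append(cv2.getRectSubPix(g,(1,1),(float(q[0]),float(q[1])))[0,0])
    v=np.array(v,int);d=np.diff(v);print(x,"bright->dark edge y",ys[d.argmin()],d.min())
for y in (55,65,75):
    xs=np.arange(-75,5,.5);v=np.array([cv2.getRectSubPix(g,(1,1),tuple(map(float,P(x,y,50))))[0,0] for x in xs],int);d=np.diff(v);k=np.argsort(-abs(d))[:6];print(y,"x edges",sorted(xs[k]))
E
```

```text
45.9 [0.54219891 0.04226822 0.03574434] [ 0.34625524 -0.53685527  0.04638399] 1.4907813723081141e-05
-55 bright->dark edge y 85.5 -42
-45 bright->dark edge y 85.5 -41
-35 bright->dark edge y 85.5 -41
-25 bright->dark edge y 85.5 -38
-15 bright->dark edge y 86.0 -38
55 x edges [np.float64(-60.5), np.float64(-59.5), np.float64(-59.0), np.float64(-10.5), np.float64(-10.0), np.float64(-9.5)]
65 x edges [np.float64(-61.0), np.float64(-60.5), np.float64(-59.5), np.float64(-10.5), np.float64(-10.0), np.float64(-9.5)]
75 x edges [np.float64(-60.5), np.float64(-60.0), np.float64(-59.5), np.float64(-10.5), np.float64(-10.0), np.float64(-9.5)]
```

The spacer sits centred and square (edges at x -60/-10, y +85.6, all level). One more firm press from above with the fingers shut.

Call:
move_arm(plan=[[[0,0,0.4,0,0,0,-1],[0,0,0.3,0,0,0,-1],[0,0,0.05,0,0,0,-1],[0,0,0.05,0,0,0,-1],[0,0,0,0,0,0,-1],[0,0,0,0,0,0,-1],[0,0,0,0,0,0,-1],[0,0,0,0,0,0,-1],[0,0,0,0,0,0,-1],[0,0,0,0,0,0,-1]]])

```text
clock: 46.95
position: [0.5422, 0.0422, 0.0197]
tool_rot: [3.142, 0.0, 1.345]
force: [0.3, -0.3, -0.2]
grip_width: -0.0002
finger_force: 0.0
```

Call:
move_arm(plan=[[[0,0,0.05,0,0,0,-1],[0,0,0.05,0,0,0,-1],[0,0,0.03,0,0,0,-1],[0,0,0,0,0,0,-1],[0,0,0,0,0,0,-1],[0,0,0,0,0,0,-1],[0,0,0,0,0,0,-1],[0,0,0,0,0,0,-1],[0,0,0,0,0,0,-1],[0,0,0,0,0,0,-1]]])

```text
clock: 47.95
position: [0.5424, 0.0422, 0.0193]
tool_rot: [3.14, 0.0, 1.345]
force: [-15.1, -1.3, 52.7]
grip_width: -0.0003
finger_force: 26.0
```

Pressed with about 50 N. Now retreat straight up and check everything.

Call:
move_arm(plan=[[[0,0,-0.2,0,0,0,-1],[0,0,-0.8,0,0,0,-1],[0,0,-0.9,0,0,0,-1],[0,0,-0.9,0,0,0,-1],[0,0,-0.9,0,0,0,-1],[0,0,-0.9,0,0,0,-1],[0,0,-0.9,0,0,0,-1],[0,0,-0.9,0,0,0,-1],[0,0,0,0,0,0,-1],[0,0,0,0,0,0,-1]]])

```text
clock: 48.95
position: [0.5422, 0.0421, 0.145]
tool_rot: [3.141, -0.0, 1.345]
force: [-1.2, -0.6, -0.8]
grip_width: 0.0003
finger_force: 0.0
```

```bash
python3 - <<'E'
from seat import *
s=observe();print(s["clock"],s["position"],s["force"])
im,K,M=cam("wrist");g=cv2.cvtColor(im,cv2.COLOR_RGB2GRAY)
P=lambda x,y,z:proj(K,M,[*(o+R@(np.array([x,y])/1000)),z/1000])
G=lambda x,y,z:int(cv2.getRectSubPix(g,(1,1),tuple(map(float,P(x,y,z))))[0,0])
for x in (-55,-35,-15):
    ys=np.arange(70,100,.5);d=np.diff([G(x,y,50) for y in ys]);print("y edge",x,ys[d.argmin()],d.min())
for y in (25,55,75):
    xs=np.arange(-75,5,.5);d=abs(np.diff([G(x,y,50) for x in xs]));print("x edges",y,sorted(xs[np.argsort(-d)[:4]].tolist()))
# tray chips
h,w=85,220
im2=np.array([[G(-86-i,-108+j,10) if 0<P(-86-i,-108+j,10)[0]<640 and 0<P(-86-i,-108+j,10)[1]<400 else 255 for j in range(216)] for i in range(40)],np.uint8)
b=(im2<97).astype(np.uint8);b=cv2.morphologyEx(b,cv2.MORPH_OPEN,np.ones((3,3)))
for ct in cv2.findContours(b,0,2)[0]:
    x,y,w,h=cv2.boundingRect(ct);print("tray dark x",-86-y-h,-86-y,"y",x-108,x+w-108)
for n in("top","scene"):
    t,K2,M2=cam(n)
    p=proj(K2,M2,[.4593,.2935,.085]);print(n,"expected grip",p.round(1))
    hh=cv2.cvtColor(t,cv2.COLOR_RGB2HSV);m=((hh[...,2]>165)&(hh[...,1]>60)&(hh[...,1]<150)).astype(np.uint8);k=np.zeros_like(m);a,c=p.astype(int);k[c-14:c+35,a-30:a+30]=m[c-14:c+35,a-30:a+30]
    print([np.round(cv2.minAreaRect(ct)[0],1).tolist() for ct in cv2.findContours(k,0,2)[0] if cv2.contourArea(ct)>20])
E
```

```text
48.95 [0.54216405 0.04212259 0.14503638] [-1.15056521 -0.56756432 -0.8155468 ]
y edge -55 85.5 -58
y edge -35 85.5 -49
y edge -15 85.5 -32
x edges 25 [-61.0, -59.5, -10.0, -9.0]
x edges 55 [-61.0, -59.5, -10.0, -9.0]
x edges 75 [-61.0, -59.5, -10.5, -9.0]
tray dark x -106 -96 y -7 11
tray dark x -107 -94 y -86 -49
tray dark x -107 -90 y 65 83
tray dark x -126 -86 y -108 -95
top expected grip [189.7 200.4]
[[205.0, 197.4], [190.0, 201.0]]
scene expected grip [441.  277.8]
[[444.6, 301.3], [420.4, 289.7], [438.8, 278.0]]
```

All is in order: the spacer is seated, the chips are in the tray, the scraper is upright and the arm is clear. I am handing in.

```bash
python3 -c "
from workcell import *
print(job_done())"
```

```text
the job is handed in; nothing more can be done
None
```

I handed the job in at about 49 s. My last camera check showed all five chips in the tray, the spacer centred within about 1 mm and square after a press of about 50 N, and the scraper upright at its old spot on the bench. The hand-in returned no verdict, and I didn't re-measure the bottle, mug, tin or tape at the end.

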